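Get the rubber stamp out of the blocked drawer and ink it

TASK

I need the rubber stamp from the desk-top drawer box, but the stapler, the tape dispenser and the glue stick stand in front of its drawer: set all three aside upright on the cork mat, then pull the drawer open, take the stamp out and stand it face down in the middle of the open ink pad. Then push the drawer fully shut and put the three things back just where each of them stood before, lined up as they were. Leave the correction tape in the drawer.

Things in the scene. Friction and masses are not known exactly. Their poses are not given: they have to be found in the camera images.
- drawer_box: Desk-top drawer box, fixed: white shell 160 (x) x 250 (y) x 94 mm high with a clear top through which the drawer's contents are seen. Origin: centre of the underside, on the desk; -x is its front, where the drawer opens, toward the robot. The front edge of the shell is at x = -80 mm, the drawer's front panel 6 mm before it.
- drawer (a joint): Slide of the drawer, m: 0 shut, 0.11 fully open, moving along the box's -x; light friction of about 1 N, stays where it is left. The drawer's front panel is 80 mm tall (z 8 to 88 mm above the desk), its side walls reach z = 44 mm, its floor is at z = 12 mm. A divider (z to 38 mm) parts it into a left and a right compartment, each 112 mm wide and 145 mm long.
- handle (a point): Middle of the drawer's bar handle, a level aluminium bar 9 mm thick and 90 mm long along the box's y, 78 mm above the desk; its axis stands 38 mm before the front panel (33 mm of free gap). Moves with the drawer; its axes are the box's axes.
- stapler: Black stapler standing before the drawer, 36 (x) x 134 (y) x 43 mm high. Origin: centre of the underside. Its y axis is its length, pointing to the hinged rear end; at the start it points to the box within 0.15 rad. The base is 36 mm wide to z = 11 mm; the arm above it 20 mm wide from z = 24 to 43 mm (16 mm from z = 16 mm): pinch the arm at the middle across its width.
- tape_dispenser: Black weighted tape dispenser, green roll, standing before the drawer, 52 (x) x 150 (y) x 68 mm high, about 0.6 kg. Origin: centre of the underside. Its y axis is its length, pointing to the roll end; at the start it points to the box within 0.15 rad. The two cheeks beside the roll (y = 0 to 75 mm, up to z = 68 mm) measure 52 mm overall: grip them across x, about y = 25 mm, z = 40 mm.
- glue_stick: Glue stick, an upright cylinder 27 mm in diameter, 90 mm high, standing on the desk before the drawer. Origin: centre of its base.
- stamp: Rubber stamp standing upright in one of the drawer's two compartments, 68 mm high: wooden foot 22 (x) x 48 (y) mm, 10 mm high, black turned handle above with a 14 mm neck at z = 30 mm, swelling to a knob 26 mm in diameter between z = 52 and 62 mm (the place to grip; about 24 mm between its flats). Origin: centre of the foot's underside.
- correction_tape: White correction tape mouse, 33 x 81 x 15 mm, lying in the other compartment of the drawer; stays there. Origin: centre of the underside.
- ink_pad: Open ink pad lying flat on the desk, fixed: dark steel tray 86 (x) x 122 (y) mm with a felt of 74 x 110 mm whose top is 10 mm above the desk; the emptied lid of the same size, 7 mm high, is folded flat beyond its +x edge. Origin: on the desk under the middle of the felt.
- mat: Cork mat on the desk, fixed, 200 (x) x 250 (y) x 3 mm thick: room to set things aside. Origin: centre of its underside.
Things that resemble listed ones, but are neither listed nor needed, are in the scene too. What is shaped like the tape_dispenser but turquoise is not meant.

How it is judged:
By the outcome, as a careful person would: the job done as asked, in the order asked, and still so for the second after the job is handed in, with the robot touching nothing.
It also fails if it takes over 147 s, if anything falls off the work surface, if the arm or the gripper's body presses on something with over 40 N, if the wrist force passes 120 N, or if a joint passes its speed limit or range.

ROBOT

A 6-joint arm with a two-finger parallel gripper is mounted at the origin on a cart in front of the work surface, level with it; the furniture and walls round the work are solid. World frame = base frame: x ahead of the robot, y to its left, z up, the work surface at z = 0. Lengths are in m, angles in rad, forces in N, time in s.
With the tool pointing down it reaches from about 0.3 to 0.825 m from the base axis. Payload 5.4 kg.
Tool frame: the origin (TCP) lies at the very end of the fingers, on their centre line; the grasp point (between the pads) lies 19 mm behind it (hold_point_z is the distance from the TCP to the grasp point, in m); z points along the fingers, y is the line along which they close (so a half turn about z gives the same grasp; the last joint's range is limited). The gripper opens to 92 mm and grips with 3 to 60 N. Pads are 20 mm wide; open, the fingers measure 128 mm over their backs; the gripper's body (75 mm by 189 mm) begins 69 mm behind the grasp point.
Start: joints at [-1.422, 0.158, 1.597, -0, 1.386, -0.21], TCP at [0.202, -0.538, 0.215] pointing down, gripper open.
Joint ranges: [-2.91, 2.91], [-0.94, 2.29], [0.18, 2.7], [-1.29, 4.43], [0.17, 2.64], [-3, 3]. Speed limits (rad/s): [2.57, 2.57, 3.14, 3.14, 3.14, 3.14].

INTERFACE

Orientations are given as a unit quaternion [x, y, z, w].
In Python, from rig import read_state, read_camera, calibration, close_job, hold_point_z gives the robot as it stands.
- The arm moves only by the tool apply_moves, never from a script. Its argument "rows" is a list of rows, each a list of 7 numbers: the shift along the world's x, y, z in units of 40 mm (1.0 is 40 mm), then the turn, a rotation vector about the world's x, y, z in units of 0.15 rad (1.0 is 0.15 rad), then the opening, from -1 (shut) to 1 (fully open). In form: [[x, y, z, ax, ay, az, jaw], ...]. A call has 1 to 5 rows; each row shifts and turns the commanded pose from where the row before left it; what a row does not reach is not made up. A row lasts 1/10 s, in which the tool goes at most 50 mm and 8.59 degrees, less where a joint would pass 70% of its speed; a pose out of reach is approached as far as the arm can. A call with a number of a shift or a turn outside -1 to 1 is refused whole. A call with a gripper value outside its range is refused whole. The fingers move at their own pace and stop on an object; "newtons" is the grip in N (left out, the last holds). Time passes only in rows, so rows that do not move let the fingers close. It gives the time, the measured TCP pose, the force, the opening and the grip force at its end, in the units of the state.
- read_state(): the state, without advancing time (a new reading comes with each control period).
- read_camera(name): name is "scene" or "side" or "wrist"; returns the picture (480x640x3 uint8, red, green, blue); there is no depth.
- calibration(name): a dict with "fov_y" (degrees; the focal length in pixels is half the picture's height over the tangent of half this angle, whatever the lens; pixels are square), "cx", "cy" (the principal point, pixels), "world_from_camera" (4x4, takes a point from camera to world coordinates). Camera axes: x right, y up, looking along -z (the intrinsics and any distortion apply to the point x, -y, -z); pixel columns grow to the right and rows downward; lengths in m; the calibration is good to about 2 mm. A picture is of the moment at which its call begins: read the wrist's pose just before it. calibration takes no time and is no camera call; for the wrist camera it gives the pose at the moment of the call.
- close_job(): hands the job in; it is judged then, once.
The state is a dict: "t": time; "q": joint angles; "joint_vel": joint speeds; "tau": joint torques, N m; "eef_pos": TCP position; "tool_rot": TCP orientation; "contact_force": force on the tool from outside, world axes, zero at the start; "torque": the same for the moment, N m; "finger_gap": opening from 0.0 (shut) to 1.0 (fully open); "grip_force": force on a finger pad.
Only numpy, scipy, OpenCV 4.12 (cv2) and the standard library are available. Lean on these libraries where they do the work, as an engineer would, in place of code of your own. Each camera call takes 0.05 s, during which the arm holds its last target. There are 200 camera calls.

## Working session

There is one attempt and no reset: what is moved stays moved. The work goes in short steps, Python scripts to look and compute and a tool call to move; the robot and the scene stay as the last step left them, time stands still between calls to the robot, and variables do not carry over. Pictures are saved under pics/ and viewed, at most 14 in all, crops included, and the job is handed in when it is done.

Besides the shell and the picture viewer there is one more tool, called after "Call:" in YAML: its name, and indented under it one key for each argument. apply_moves: Moves the arm, as the interface text tells. Its arguments: {"type":"object","properties":{"rows":{"type":"array"},"newtons":{"type":"number"}},"required":["rows"]}

```bash
mkdir -p pics; ls
cat > h.py <<'E'
import numpy as np, cv2
from rig import read_state, read_camera, calibration, close_job, hold_point_z
def snap(n,f):
    c=calibration(n); im=read_camera(n); cv2.imwrite(f'pics/{f}.png',im[:,:,::-1]); np.save(f'pics/{f}.npy',c,allow_pickle=True); return im,c
def ray(c,u,v):
    f=240/np.tan(np.radians(c['fov_y'])/2); T=np.array(c['world_from_camera'])
    p=np.array([[[u,v]]],float); 
    K=np.array([[f,0,c['cx']],[0,f,c['cy']],[0,0,1]])
    d=c.get('distortion',c.get('dist'))
    n=cv2.undistortPoints(p,K,np.array(d,float) if d is not None else None)[0,0]
    return T[:3,3],T[:3,:3]@np.array([n[0],-n[1],-1])
def onz(c,u,v,z):
    o,d=ray(c,u,v); return o+d*(z-o[2])/d[2]
def tri(*crs):
    A=0;b=0
    for c,u,v in crs:
        o,d=ray(c,u,v); d=d/np.linalg.norm(d); P=np.eye(3)-np.outer(d,d); A=A+P; b=b+P@o
    return np.linalg.solve(A,b)
def load(f): return np.load(f'pics/{f}.npy',allow_pickle=True).item()
E
python3 - <<'E'
from h import *
for n in ['scene','side','wrist']:
    im,c=snap(n,n+'0'); print(n,{k:(np.round(v,4).tolist() if k!='x' else v) if not isinstance(v,str) else v for k,v in c.items()})
print(read_state(),hold_point_z)
E
```

```text
pics
scene {'fov_y': 47.3659, 'cx': 323.455, 'cy': 239.5487, 'world_from_camera': [[0.5901, 0.3195, -0.7414, -0.4595], [-0.8073, 0.2322, -0.5425, -0.6756], [-0.0012, 0.9187, 0.395, 0.5847], [0.0, 0.0, 0.0, 1.0]]}
side {'fov_y': 45.9755, 'cx': 322.9945, 'cy': 242.3389, 'world_from_camera': [[-0.9966, 0.064, -0.0517, 0.4185], [-0.0808, -0.6412, 0.7632, 1.2471], [0.0157, 0.7647, 0.6442, 1.0879], [0.0, 0.0, 0.0, 1.0]]}
wrist {'fov_y': 59.8664, 'cx': 323.4938, 'cy': 242.2028, 'world_from_camera': [[0.3524, 0.907, 0.2306, 0.2671], [-0.9358, 0.3415, 0.0871, -0.5141], [0.0003, -0.2465, 0.9691, 0.3836], [0.0, 0.0, 0.0, 1.0]]}
{'t': 0.15, 'q': array([-1.42207942e+00,  1.58900804e-01,  1.59791664e+00,  1.42718069e-05,
        1.38618189e+00, -2.10067226e-01]), 'joint_vel': array([-0.00167942, -0.00168817, -0.00341463, -0.00125667, -0.00159796,
        0.00015907]), 'tau': array([ 1.48612889e-04, -3.85912800e+01, -3.22436178e+01,  7.01076910e-02,
        3.50912358e-02, -9.00846885e-05]), 'eef_pos': array([ 0.20183457, -0.53791297,  0.21386023]), 'tool_rot': array([ 9.83952340e-01,  1.78430090e-01,  2.85820451e-05, -7.02792054e-04]), 'contact_force': array([ 0.20375464, -0.14935322,  0.81027299]), 'torque': array([-0.00260906, -0.02926394, -0.01272612]), 'grip_force': 0.0, 'finger_gap': 0.9979719373378235} 0.0187
```

View pics/scene0.png

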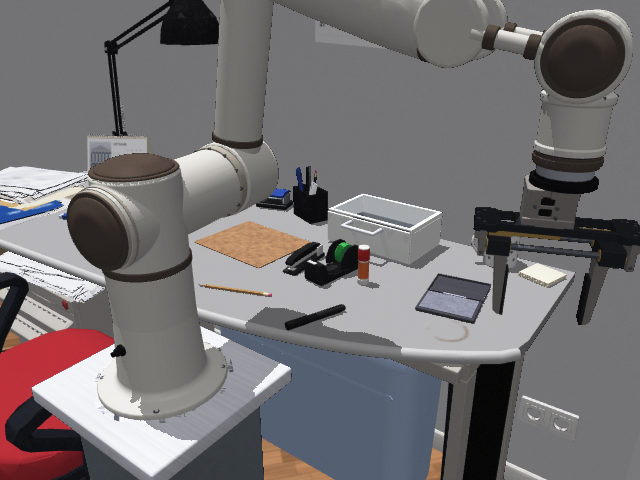

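View pics/side0.png

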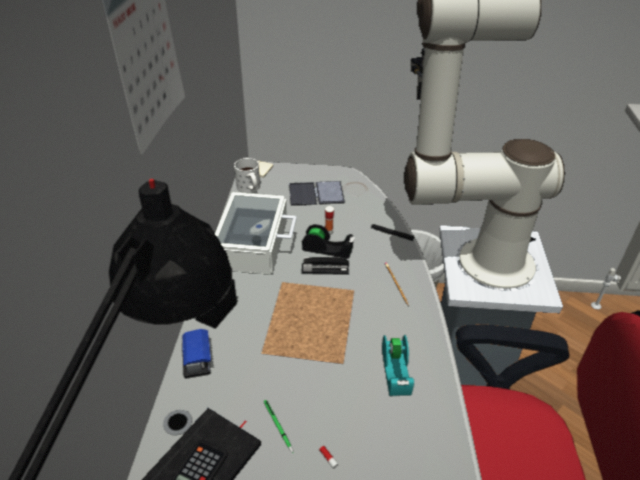

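The scene view shows: mat around (255,243), stapler (302,257), dispenser with green roll (335,260), glue stick (363,265), box (385,228) and ink pad (452,297). In the side view: mat (310,322), stapler (326,266), dispenser (327,240), glue stick (329,219), box (252,235), pad (330,192), and the turquoise decoy (397,365).

Run:
```python
from h import *
s,d=load('scene0'),load('side0')
P={'mat':[(196,240),(250,222),(312,242),(258,266)],'pad':[(417,314),(435,275),(490,280),(475,320)],'stap':[(285,272),(318,243)],'glue':[(363,283)],'boxfront':[(329,240),(410,262)]}
for k,v in P.items(): print('scene',k,[onz(s,*p,0.0).round(3)[:2].tolist() for p in v])
P={'mat':[(280,283),(354,289),(344,361),(264,355)],'pad':[(292,205),(344,202),(341,181),(289,183)],'stap':[(302,272),(349,272)],'glue':[(330,231)],'box':[(275,262)],'decoy':[(385,340),(400,393)],'disp':[(305,252),(352,255)]}
for k,v in P.items(): print('side',k,[onz(d,*p,0.0).round(3)[:2].tolist() for p in v])
print('glue top',tri((s,364,248),(d,329,209)))
```

```text
scene mat [[0.433, 0.404], [0.617, 0.378], [0.607, 0.143], [0.413, 0.16]]
scene pad [[0.438, -0.256], [0.622, -0.209], [0.673, -0.323], [0.486, -0.362]]
scene stap [[0.427, 0.086], [0.611, 0.126]]
scene glue [[0.488, -0.094]]
scene boxfront [[0.644, 0.114], [0.65, -0.128]]
side mat [[0.609, 0.143], [0.406, 0.146], [0.42, 0.392], [0.613, 0.392]]
side pad [[0.621, -0.219], [0.454, -0.252], [0.471, -0.373], [0.646, -0.343]]
side stap [[0.554, 0.093], [0.423, 0.08]]
side glue [[0.489, -0.098]]
side box [[0.635, 0.059]]
side decoy [[0.322, 0.318], [0.289, 0.471]]
side disp [[0.555, 0.007], [0.417, 0.007]]
glue top [ 0.4927075  -0.09189076  0.08647889]
```

Call:
apply_moves:
  rows:
    - [0.58, 0.9, 0.15, 0, 0, -0.16, 1]
    - [0.58, 0.9, 0.15, 0, 0, -0.16, 1]
    - [0.58, 0.9, 0.15, 0, 0, -0.16, 1]
    - [0.58, 0.9, 0.15, 0, 0, -0.16, 1]
    - [0.58, 0.9, 0.15, 0, 0, -0.16, 1]

```text
t: 0.65
eef_pos: [0.3184, -0.3567, 0.2445]
tool_rot: [0.993, 0.118, 0.0, -0.0]
contact_force: [0.5, -0.7, 0.4]
finger_gap: 1.002
grip_force: 0.0
```

Call:
apply_moves:
  rows:
    - [0.58, 0.9, 0.15, 0, 0, -0.16, 1]
    - [0.58, 0.9, 0.15, 0, 0, -0.16, 1]
    - [0.58, 0.9, 0.15, 0, 0, -0.16, 1]
    - [0.58, 0.9, 0.15, 0, 0, -0.16, 1]
    - [0.58, 0.9, 0.15, 0, 0, -0.16, 1]

```text
t: 1.15
eef_pos: [0.4344, -0.1767, 0.2747]
tool_rot: [0.998, 0.059, 0.0, -0.0]
contact_force: [1.2, -0.9, 0.0]
finger_gap: 1.003
grip_force: 0.0
```

Call:
apply_moves:
  rows:
    - [0.58, 0.9, 0.15, 0, 0, -0.16, 1]
    - [0.58, 0.9, 0.15, 0, 0, -0.16, 1]
    - [0.58, 0.9, 0.15, 0, 0, -0.16, 1]
    - [0.58, 0.9, 0.15, 0, 0, -0.16, 1]
    - [0.58, 0.9, 0.15, 0, 0, -0.16, 1]

```text
t: 1.65
eef_pos: [0.5504, 0.0034, 0.3046]
tool_rot: [1.0, -0.001, -0.0, 0.0]
contact_force: [0.8, -1.0, 0.6]
finger_gap: 1.0
grip_force: 0.0
```

Call:
apply_moves:
  rows:
    - [0, 0, 0, 0, 0, 0, 1]
    - [0, 0, 0, 0, 0, 0, 1]
    - [0, 0, 0, 0, 0, 0, 1]

```text
t: 1.95
eef_pos: [0.5493, 0.0009, 0.3041]
tool_rot: [1.0, -0.001, -0.001, 0.0]
contact_force: [0.6, -0.1, -1.0]
finger_gap: 1.001
grip_force: 0.0
```

Run:
```python
from h import *
print(read_state()['eef_pos'],read_state()['tool_rot'])
im,c=snap('wrist','w1'); print(np.array(c['world_from_camera']).round(3))
```

```text
[0.54933929 0.00087256 0.30411296] [ 9.99999391e-01 -9.49157688e-04 -5.48899135e-04  1.23086521e-04]
[[-0.001  0.969  0.247  0.619]
 [-1.    -0.001  0.002  0.001]
 [ 0.002 -0.247  0.969  0.474]
 [ 0.     0.     0.     1.   ]]
```

View pics/w1.png

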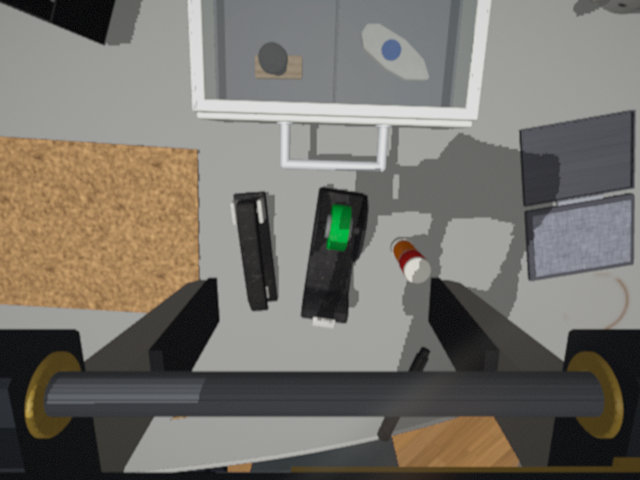

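Wrist view: stapler (255,250), dispenser (335,255) with its roll (340,228), glue stick top (416,270) and base (402,248), handle bar y≈165 from x 285 to 385, stamp knob (272,57), and correction tape (393,52) in the other compartment. Pad felt is at (582,238), mat right edge at x≈200. Second viewpoint next.

Call:
apply_moves:
  rows:
    - [0, 1, 0, 0, 0, 0, 1]
    - [0, 1, 0, 0, 0, 0, 1]
    - [0, 1, 0, 0, 0, 0, 1]
    - [0, 0, 0, 0, 0, 0, 1]
    - [0, 0, 0, 0, 0, 0, 1]

```text
t: 2.5
eef_pos: [0.5496, 0.1209, 0.3045]
tool_rot: [1.0, -0.001, -0.0, 0.0]
contact_force: [0.4, -0.5, -1.1]
finger_gap: 0.999
grip_force: 0.0
```

Run:
```python
from h import *
print(read_state()['eef_pos'])
im,c=snap('wrist','w2')
a=cv2.imread('pics/w1.png'); b=im[:,:,::-1].copy()
ca=cv2.resize(a[180:340,220:440],None,fx=3.6,fy=3.6,interpolation=cv2.INTER_CUBIC)[:560,:780]
cb=b
cv2.imwrite('pics/c1.png',ca)
```

```text
[0.54961172 0.12093693 0.30447881]
```

View pics/c1.png

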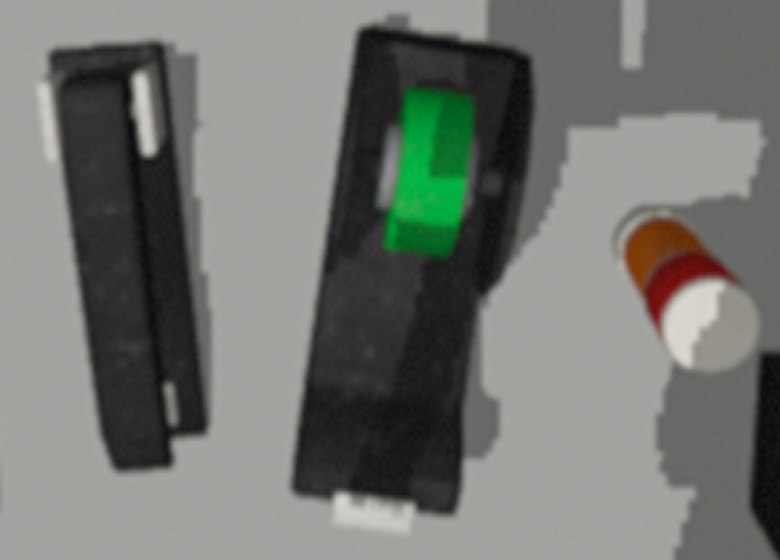

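View pics/w2.png

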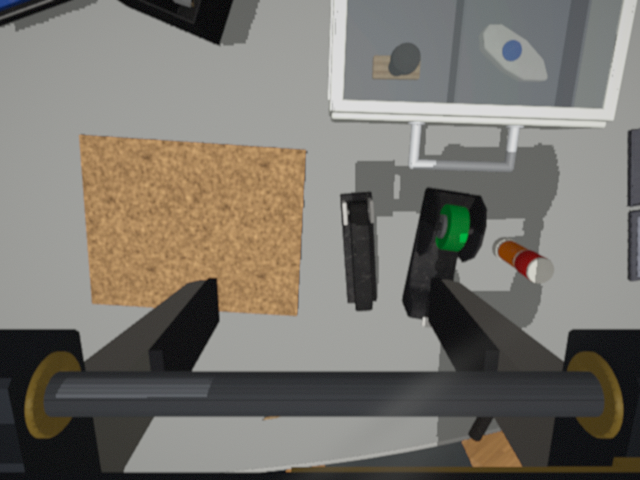

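Crop (3.6×, offset 220,180): stapler arm edges (62,85)→(113,468) and (128,75)→(168,465); dispenser front corners (295,490) and (457,513); roll centre (430,170); glue top (710,325), base (650,240). Second view: same objects shifted right, the whole mat visible with corners (81,134), (306,150), (298,315), (92,303).

```bash
cat > m.py <<'E'
from h import *
w1,w2,s,d=load('w1'),load('w2'),load('scene0'),load('side0')
A=lambda u,v:(220+(u+.5)/3.6-.5,180+(v+.5)/3.6-.5)
f=lambda p:p.round(4).tolist()
print('mat',[f(onz(w2,*p,.003)[:2]) for p in [(81,134),(306,150),(298,315),(92,303)]])
print('stapL top .043',[f(onz(w1,*A(*p),.043)[:2]) for p in [(62,85),(113,468),(128,75),(168,465)]])
print('stap base .011',[f(onz(w1,*A(*p),.011)[:2]) for p in [(160,45),(207,432),(52,48)]])
print('disp front z.01',[f(onz(w1,*A(*p),.01)[:2]) for p in [(295,490),(457,513)]], 'rear .06',[f(onz(w1,*A(*p),.06)[:2]) for p in [(360,28),(530,55)]])
for c,n in((w1,'w1'),(w2,'w2')):
    im=cv2.imread(f'pics/{n}.png'); h=cv2.cvtColor(im,cv2.COLOR_BGR2HSV)
    g=cv2.inRange(h,(45,120,40),(80,255,255)); g[330:]=0
    M=cv2.moments(g,True); r=cv2.minAreaRect(cv2.findNonZero(g)); print(n,'roll',M['m10']/M['m00'],M['m01']/M['m00'],r)
    c['r']=(M['m10']/M['m00'],M['m01']/M['m00'])
    red=cv2.inRange(h,(0,120,50),(18,255,255)); red[:, :350]=0; red[320:]=0
    print('red bbox',cv2.boundingRect(red))
print('roll tri',f(tri((w1,*w1['r']),(w2,*w2['r']))),'roll z.05',f(onz(w1,*w1['r'],.05)))
print('glue top',f(tri((w1,*A(710,325)),(w2,541,270))),'base w1',f(onz(w1,*A(650,243),0)),'w2',f(onz(w2,503,248,0)))
print('glue top onz.09',f(onz(w1,*A(710,325),.09)),f(onz(w2,541,270,.09)))
print('handle L',f(tri((w1,284,165),(w2,413,164))),'R',f(tri((w1,386,166),(w2,515,167))))
print('box front top corners',f(tri((w1,194,108),(w2,332,109))),f(tri((w1,472,117),(w2,609,117))))
print('knob',f(tri((w1,272,57),(w2,405,57))),'foot', f(tri((w1,278,67),(w2,396,67))))
print('stap pt tri (front end of arm mid)',f(tri((w1,*A(141,466)),(w2,364,309))))
print('pad',[f(onz(w1,*p,.01)[:2]) for p in [(527,210),(632,197),(633,265),(530,279)]])
E
python3 m.py
```

```text
mat [[0.6216, 0.3845], [0.6045, 0.1388], [0.4078, 0.1506], [0.4237, 0.3995]]
stapL top .043 [[0.5512, 0.0899], [0.4319, 0.0803], [0.5541, 0.0707], [0.4329, 0.0633]]
stap base .011 [[0.5586, 0.0656], [0.4307, 0.0547], [0.5576, 0.099]]
disp front z.01 [[0.4095, 0.026], [0.4011, -0.0283]] rear .06 [[0.5696, 0.0035], [0.5621, -0.0435]]
w1 roll 339.11700975081254 227.2394366197183 ((338.6659240722656, 227.25546264648438), (21.47660255432129, 46.71987533569336), 7.594644546508789)
red bbox (394, 241, 29, 29)
w2 roll 454.63162393162395 227.93162393162393 ((453.2367858886719, 227.77444458007812), (32.31031799316406, 46.51420211791992), 10.124671936035156)
red bbox (498, 241, 43, 36)
roll tri [0.5272, -0.0165, 0.0517] roll z.05 [0.527, -0.0166, 0.05]
glue top [0.4942, -0.0901, 0.0919] base w1 [0.4921, -0.0907, 0.0] w2 [0.4915, -0.0923, 0.0]
glue top onz.09 [0.4934, -0.0905, 0.09] [0.4937, -0.0911, 0.09]
handle L [0.5936, 0.0364, 0.0808] R [0.5918, -0.0582, 0.0823]
box front top corners [0.6425, 0.1123, 0.0935] [0.6353, -0.1298, 0.0949]
knob [0.6884, 0.0461, 0.0683] foot [0.6873, 0.0457, 0.0193]
stap pt tri (front end of arm mid) [0.4282, 0.0733, 0.0326]
pad [[0.538, -0.2299], [0.5526, -0.3458], [0.4729, -0.3616], [0.4558, -0.2433]]
```

Run:
```python
import cv2,numpy as np
b=cv2.imread('pics/w2.png');a=cv2.imread('pics/w1.png')
x=cv2.resize(b[180:325,330:560],(800,504),interpolation=cv2.INTER_CUBIC)
cv2.imwrite('pics/c2.png',x)
```

```text
(no output)
```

View pics/c2.png

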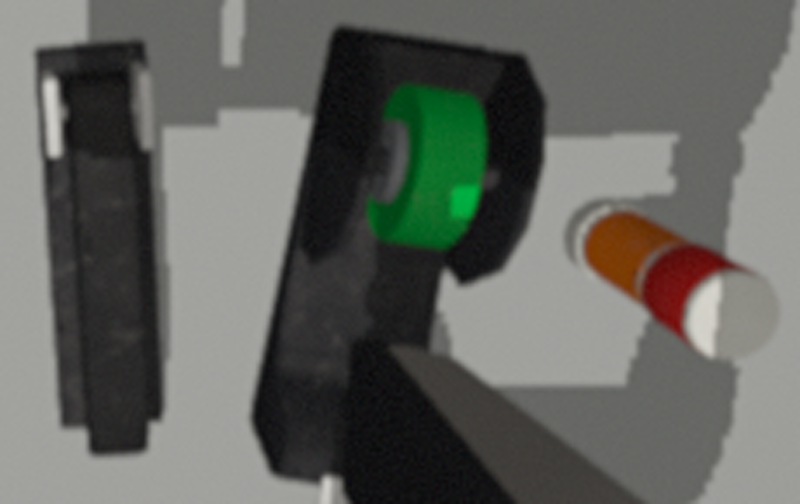

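Run:
```python
from h import *
w2=load('w2');w1=load('w1')
B=lambda u,v:(330+(u+.5)/3.478-.5,180+(v+.5)/3.478-.5)
A=lambda u,v:(220+(u+.5)/3.6-.5,180+(v+.5)/3.6-.5)
f=lambda p:p.round(4).tolist()
print('arm',[f(onz(w2,*B(*p),.043)[:2]) for p in [(72,150),(90,452),(137,150),(147,450)]])
print('base',[f(onz(w2,*B(*p),.011)[:2]) for p in [(38,50),(62,425),(142,42),(162,418)]])
print('disp FL corner tri',f(tri((w2,*B(253,415)),(w1,*A(295,490)))),'rear L tri',f(tri((w2,*B(335,28)),(w1,*A(360,28)))),'rear R tri',f(tri((w2,*B(525,55)),(w1,*A(530,55)))))
print('corner2',f(tri((w2,*B(272,472)),(w1,*A(295,490)))))
print('white tip', f(tri((w2,*B(320,476)),(w1,*A(335,495)))))
```

```text
arm [[0.5308, 0.0912], [0.4322, 0.0839], [0.5308, 0.0715], [0.4328, 0.0656]]
base [[0.5569, 0.1005], [0.4282, 0.0909], [0.5594, 0.0672], [0.4308, 0.0568]]
disp FL corner tri [0.4277, 0.0265, 0.0266] rear L tri [0.563, 0.0039, 0.0038] rear R tri [0.5589, -0.046, 0.0369]
corner2 [0.4231, 0.0244, 0.0393]
white tip [0.4267, 0.0116, 0.0505]
```

Call:
apply_moves:
  rows:
    - [-0.28, -0.22, -0.6, 0, 0, 0.1, 0.1]
    - [-0.28, -0.22, -0.6, 0, 0, 0.1, 0.1]
    - [-0.28, -0.22, -0.6, 0, 0, 0.1, 0.1]
    - [-0.28, -0.22, -0.6, 0, 0, 0.1, 0.1]
    - [-0.27, -0.2, -0.6, 0, 0, 0.12, 0.1]

```text
t: 3.05
eef_pos: [0.4937, 0.0762, 0.1837]
tool_rot: [0.999, 0.037, 0.0, 0.0]
contact_force: [-0.3, -0.2, -0.2]
finger_gap: 0.589
grip_force: 0.0
```

Call:
apply_moves:
  rows:
    - [0, 0, -0.8, 0, 0, 0, 0.1]
    - [0, 0, -0.8, 0, 0, 0, 0.1]
    - [0, 0, -0.8, 0, 0, 0, 0.1]
    - [0, 0, -0.6, 0, 0, 0, 0.1]
    - [0, 0, 0, 0, 0, 0, 0.1]

```text
t: 3.55
eef_pos: [0.4911, 0.077, 0.0612]
tool_rot: [0.999, 0.037, -0.004, -0.0]
contact_force: [-0.4, 0.2, 0.4]
finger_gap: 0.552
grip_force: 0.0
```

Run:
```python
from h import *
s=read_state();print(s['eef_pos'],s['tool_rot'],s['contact_force'],s['finger_gap'])
snap('wrist','w3')
```

```text
[0.49106799 0.07695215 0.06123109] [ 9.99306132e-01  3.70550358e-02 -3.75302360e-03 -3.06445554e-04] [-0.36243318  0.23852375  0.43721473] 0.5518305227561284
```

View pics/w3.png

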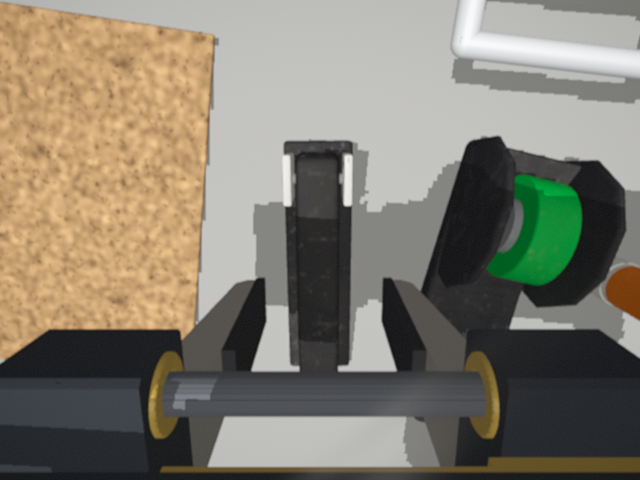

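Fingers are centred at x≈324, stapler arm at ≈319 and parallel to them; a 2 mm shift in y, then down and grip.

Call:
apply_moves:
  rows:
    - [0, 0.05, -0.36, 0, 0, 0.04, 0.1]
    - [0, 0, -0.36, 0, 0, 0, 0.1]
    - [0, 0, -0.36, 0, 0, 0, 0.1]
    - [0, 0, 0, 0, 0, 0, 0.1]
    - [0, 0, 0, 0, 0, 0, 0.1]
  newtons: 25

```text
t: 4.1
eef_pos: [0.4955, 0.0798, 0.023]
tool_rot: [0.999, 0.041, 0.001, 0.0]
contact_force: [0.4, -0.7, -0.1]
finger_gap: 0.549
grip_force: 0.0
```

Call:
apply_moves:
  rows:
    - [0, 0, 0, 0, 0, 0, -0.2]
    - [0, 0, 0, 0, 0, 0, -0.5]
    - [0, 0, 0, 0, 0, 0, -0.8]
    - [0, 0, 0, 0, 0, 0, -1]
    - [0, 0, 0, 0, 0, 0, -1]

```text
t: 4.6
eef_pos: [0.4946, 0.0803, 0.0217]
tool_rot: [0.999, 0.041, 0.0, 0.0]
contact_force: [-0.2, -0.6, 1.9]
finger_gap: 0.219
grip_force: 25.0
```

Call:
apply_moves:
  rows:
    - [0, 0, 0, 0, 0, 0, -1]
    - [0, 0, 0, 0, 0, 0, -1]
    - [0, 0, 0.5, 0, 0, 0, -1]
    - [0, 0, 0.5, 0, 0, 0, -1]
    - [0, 0, 0.5, 0, 0, 0, -1]

```text
t: 5.1
eef_pos: [0.4931, 0.0806, 0.081]
tool_rot: [0.999, 0.041, -0.001, -0.0]
contact_force: [0.6, 0.2, -2.0]
finger_gap: 0.217
grip_force: 25.0
```

Call:
apply_moves:
  rows:
    - [0.08, 0.5, 0, 0, 0, -0.1, -1]
    - [0.08, 0.95, 0, 0, 0, -0.15, -1]
    - [0.08, 0.95, 0, 0, 0, -0.15, -1]
    - [0.08, 0.95, 0, 0, 0, -0.15, -1]
    - [0.08, 0.95, 0, 0, 0, -0.15, -1]

```text
t: 5.6
eef_pos: [0.5093, 0.2538, 0.0803]
tool_rot: [1.0, -0.012, -0.001, 0.0]
contact_force: [0.4, -0.2, -2.0]
finger_gap: 0.22
grip_force: 25.0
```

Call:
apply_moves:
  rows:
    - [0.08, 0.95, 0, 0, 0, -0.15, -1]
    - [0.08, 0.95, 0, 0, 0, -0.14, -1]
    - [0.08, 0.6, -0.2, 0, 0, 0, -1]
    - [0, 0.25, -0.4, 0, 0, 0, -1]
    - [0, 0, -0.4, 0, 0, 0, -1]

```text
t: 6.1
eef_pos: [0.519, 0.3637, 0.0398]
tool_rot: [0.999, -0.032, -0.0, 0.0]
contact_force: [-0.4, -0.2, -2.7]
finger_gap: 0.222
grip_force: 25.0
```

Call:
apply_moves:
  rows:
    - [0, 0, -0.2, 0, 0, 0, -1]
    - [0, 0, -0.2, 0, 0, 0, -1]
    - [0, 0, 0, 0, 0, 0, -1]
    - [0, 0, 0, 0, 0, 0, -1]
    - [0, 0, 0, 0, 0, 0, -0.2]

```text
t: 6.6
eef_pos: [0.5205, 0.3622, 0.026]
tool_rot: [0.999, -0.033, 0.001, -0.0]
contact_force: [-0.0, -1.0, 0.9]
finger_gap: 0.28
grip_force: 0.0
```

Call:
apply_moves:
  rows:
    - [0, 0, 0, 0, 0, 0, 0]
    - [0, 0, 0, 0, 0, 0, 0.1]
    - [0, 0, 0.6, 0, 0, 0, 0.1]
    - [0, 0, 0.8, 0, 0, 0, 0.3]
    - [0, 0, 0.8, 0, 0, 0, 0.3]

```text
t: 7.1
eef_pos: [0.5196, 0.3623, 0.1143]
tool_rot: [0.999, -0.033, -0.0, 0.0]
contact_force: [0.7, 0.7, 0.7]
finger_gap: 0.649
grip_force: 0.0
```

Call:
apply_moves:
  rows:
    - [-0.02, -0.95, 0, 0, 0, -0.04, 0.5]
    - [-0.02, -0.95, 0, 0, 0, -0.04, 0.5]
    - [-0.03, -0.95, 0, 0, 0, -0.04, 0.5]
    - [-0.03, -0.95, 0, 0, 0, -0.04, 0.5]
    - [-0.03, -0.95, 0, 0, 0, -0.04, 0.5]

```text
t: 7.6
eef_pos: [0.5147, 0.1711, 0.1139]
tool_rot: [0.999, -0.048, 0.001, -0.0]
contact_force: [0.0, -0.4, 0.8]
finger_gap: 0.748
grip_force: 0.0
```

Call:
apply_moves:
  rows:
    - [-0.03, -0.95, 0, 0, 0, -0.04, 0.5]
    - [-0.03, -0.95, 0, 0, 0, -0.04, 0.5]
    - [-0.03, -0.95, 0, 0, 0, -0.04, 0.5]
    - [-0.03, -0.95, 0, 0, 0, -0.04, 0.5]
    - [0, -0.9, 0, 0, 0, -0.04, 0.5]

```text
t: 8.1
eef_pos: [0.5099, -0.0172, 0.1139]
tool_rot: [0.998, -0.063, 0.001, 0.0]
contact_force: [0.3, -0.4, -0.3]
finger_gap: 0.752
grip_force: 0.0
```

Call:
apply_moves:
  rows:
    - [0, 0, 0, 0, 0, 0, 0.5]
    - [0, 0, 0, 0, 0, 0, 0.5]

```text
t: 8.3
eef_pos: [0.5101, -0.0159, 0.1137]
tool_rot: [0.998, -0.064, 0.0, -0.0]
contact_force: [-0.2, -0.7, -0.5]
finger_gap: 0.747
grip_force: 0.0
```

Run:
```python
from h import *
s=read_state();print(s['eef_pos'],s['tool_rot'],s['contact_force'],s['finger_gap'])
snap('wrist','w4')
```

```text
[ 0.5100733  -0.01587559  0.11372445] [ 9.97971291e-01 -6.36644797e-02  3.17778470e-04 -1.87275882e-04] [-0.16407929 -0.65816218 -0.52476627] 0.7467819273654052
```

View pics/w4.png

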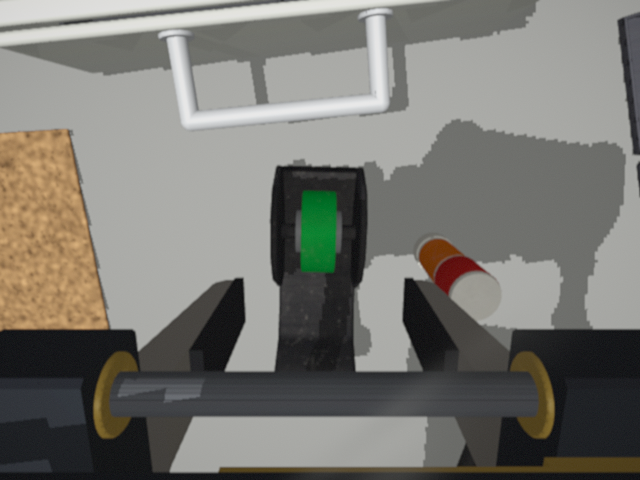

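Dispenser is parallel to the fingers, cheeks 272–367 px (centre 319.5) against finger centre 324: again ~2 mm in +y. Descend and grip.

Call:
apply_moves:
  rows:
    - [0, 0.05, -0.5, 0, 0, 0, 0.5]
    - [0, 0, -0.6, 0, 0, 0, 0.5]
    - [0, 0, -0.6, 0, 0, 0, 0.5]
    - [0, 0, -0.4, 0, 0, 0, 0.5]
    - [0, 0, -0.2, 0, 0, 0, 0.5]
  newtons: 50

```text
t: 8.85
eef_pos: [0.5086, -0.0118, 0.0197]
tool_rot: [0.998, -0.062, -0.001, -0.0]
contact_force: [0.6, -0.1, 0.2]
finger_gap: 0.751
grip_force: 0.0
```

Call:
apply_moves:
  rows:
    - [0, 0, 0, 0, 0, 0, 0.5]
    - [0, 0, 0, 0, 0, 0, 0.3]
    - [0, 0, 0, 0, 0, 0, 0]
    - [0, 0, 0, 0, 0, 0, -0.4]
    - [0, 0, 0, 0, 0, 0, -0.6]

```text
t: 9.35
eef_pos: [0.5109, -0.0135, 0.0225]
tool_rot: [0.998, -0.063, 0.001, -0.0]
contact_force: [0.3, 2.4, 4.8]
finger_gap: 0.565
grip_force: 49.5
```

Call:
apply_moves:
  rows:
    - [0, 0, 0, 0, 0, 0, -0.6]
    - [0, 0, 0.3, 0, 0, 0, -0.6]
    - [0, 0, 0.5, 0, 0, 0, -0.6]
    - [0, 0, 0.7, 0, 0, 0, -0.6]
    - [0, 0, 0, 0, 0, 0, -0.6]

```text
t: 9.85
eef_pos: [0.5123, -0.0145, 0.0847]
tool_rot: [0.998, -0.063, 0.003, 0.001]
contact_force: [0.9, 0.4, -4.4]
finger_gap: 0.565
grip_force: 49.5
```

Run:
```python
from h import *
s=read_state();print(s['eef_pos'],s['tool_rot'],s['contact_force'],s['torque'],s['finger_gap'])
```

```text
[ 0.51230567 -0.01448408  0.08470713] [ 9.98018648e-01 -6.28291048e-02  3.23643998e-03  8.98534244e-04] [ 0.86224165  0.36867287 -4.3793086 ] [-0.03580604 -0.24786605  0.04111433] 0.5648915901866274
```

Call:
apply_moves:
  rows:
    - [0.08, 0.5, 0, 0, 0, 0.04, -0.6]
    - [0.08, 0.9, 0, 0, 0, 0.04, -0.6]
    - [0.08, 0.9, 0, 0, 0, 0.04, -0.6]
    - [0.08, 0.9, 0, 0, 0, 0.04, -0.6]
    - [0.08, 0.9, 0, 0, 0, 0.04, -0.6]

```text
t: 10.35
eef_pos: [0.5245, 0.1514, 0.0795]
tool_rot: [0.999, -0.048, -0.001, 0.0]
contact_force: [0.4, 0.4, -4.7]
finger_gap: 0.564
grip_force: 49.5
```

Call:
apply_moves:
  rows:
    - [0.08, 0.9, 0, 0, 0, 0.04, -0.6]
    - [0.08, 0.9, 0, 0, 0, 0.04, -0.6]
    - [0.08, 0.8, 0, 0, 0, 0.04, -0.6]
    - [0.11, 0.5, -0.1, 0, 0, 0.04, -0.6]
    - [0, 0.28, -0.3, 0, 0, 0.04, -0.6]

```text
t: 10.85
eef_pos: [0.5401, 0.2871, 0.0645]
tool_rot: [0.999, -0.032, 0.0, -0.0]
contact_force: [0.1, -0.2, -4.2]
finger_gap: 0.565
grip_force: 49.5
```

Call:
apply_moves:
  rows:
    - [0, 0, -0.4, 0, 0, 0, -0.6]
    - [0, 0, -0.3, 0, 0, 0, -0.6]
    - [0, 0, -0.2, 0, 0, 0, -0.6]
    - [0, 0, -0.1, 0, 0, 0, -0.6]
    - [0, 0, 0, 0, 0, 0, -0.6]

```text
t: 11.35
eef_pos: [0.54, 0.2846, 0.0257]
tool_rot: [0.999, -0.033, -0.0, 0.0]
contact_force: [0.8, 0.4, -4.7]
finger_gap: 0.564
grip_force: 49.5
```

Call:
apply_moves:
  rows:
    - [0, 0, 0, 0, 0, 0, -0.6]
    - [0, 0, 0, 0, 0, 0, 0.25]
    - [0, 0, 0, 0, 0, 0, 0.35]
    - [0, 0, 0, 0, 0, 0, 0.35]
    - [0, 0, 0.4, 0, 0, 0, 0.35]

```text
t: 11.85
eef_pos: [0.5382, 0.2851, 0.0399]
tool_rot: [0.999, -0.033, -0.002, 0.001]
contact_force: [-0.9, -0.4, -1.4]
finger_gap: 0.673
grip_force: 0.0
```

Call:
apply_moves:
  rows:
    - [0, 0, 0.8, 0, 0, 0, 0.35]
    - [0, 0, 0.8, 0, 0, 0, 0.35]
    - [0, 0, 0.8, 0, 0, 0, 0.35]
    - [0, 0, 0.2, 0, 0, 0, 0.35]

```text
t: 12.25
eef_pos: [0.5428, 0.2866, 0.1514]
tool_rot: [0.999, -0.033, 0.004, -0.002]
contact_force: [0.4, 0.1, -0.0]
finger_gap: 0.675
grip_force: 0.0
```

Run:
```python
from h import *
w=load('w4');w1=load('w1')
print(onz(w,474,297,.09),onz(w,436,252,.0),tri((w,474,297),(w1,416.6,270)))
print(onz(w,319.5,230,.05), onz(w,316,350,.02))
print(np.array(w['world_from_camera'])[:3,3], read_state()['eef_pos'])
```

```text
[ 0.49315454 -0.08955982  0.09      ] [ 0.49065649 -0.09427434  0.        ] [ 0.49239073 -0.09056495  0.08776928]
[ 0.5277765  -0.01647388  0.05      ] [ 0.43644791 -0.00199769  0.02      ]
[ 0.57901546 -0.02486135  0.28358144] [0.54283502 0.28664537 0.15141798]
```

Call:
apply_moves:
  rows:
    - [-0.12, -0.94, 0, 0, 0, 0.05, 0.2]
    - [-0.12, -0.94, 0, 0, 0, 0.05, 0.2]
    - [-0.12, -0.94, 0, 0, 0, 0.05, 0.2]
    - [-0.12, -0.94, 0, 0, 0, 0.05, 0.2]
    - [-0.12, -0.94, 0, 0, 0, 0.05, 0.2]

```text
t: 12.75
eef_pos: [0.5151, 0.0963, 0.145]
tool_rot: [1.0, -0.014, -0.0, 0.0]
contact_force: [1.1, 0.6, -0.9]
finger_gap: 0.597
grip_force: 0.0
```

Call:
apply_moves:
  rows:
    - [-0.12, -0.94, 0, 0, 0, 0.05, 0.2]
    - [-0.12, -0.94, 0, 0, 0, 0.05, 0.2]
    - [-0.12, -0.94, 0, 0, 0, 0.05, 0.2]
    - [-0.12, -0.94, 0, 0, 0, 0.04, 0.2]
    - [-0.11, -0.95, 0, 0, 0, 0, 0.2]

```text
t: 13.25
eef_pos: [0.4916, -0.092, 0.1451]
tool_rot: [1.0, 0.0, -0.0, -0.0]
contact_force: [0.7, -0.4, 0.2]
finger_gap: 0.599
grip_force: 0.0
```

Call:
apply_moves:
  rows:
    - [0, 0, -0.2, 0, 0, 0, 0.2]
    - [0, 0, -0.6, 0, 0, 0, 0.2]
    - [0, 0, -0.8, 0, 0, 0, 0.2]
    - [0, 0, -0.7, 0, 0, 0, 0.2]
    - [0, 0, -0.3, 0, 0, 0, 0.2]

```text
t: 13.75
eef_pos: [0.4899, -0.089, 0.0382]
tool_rot: [1.0, 0.0, -0.003, -0.001]
contact_force: [0.1, 0.4, -0.2]
finger_gap: 0.6
grip_force: 0.0
```

Call:
apply_moves:
  rows:
    - [0, 0, 0, 0, 0, 0, 0.2]
    - [0, 0, 0, 0, 0, 0, 0]
    - [0, 0, 0, 0, 0, 0, -0.3]
    - [0, 0, 0, 0, 0, 0, -0.6]
    - [0, 0, 0, 0, 0, 0, -0.8]
  newtons: 20

```text
t: 14.25
eef_pos: [0.493, -0.0911, 0.0424]
tool_rot: [1.0, 0.0, 0.001, 0.0]
contact_force: [-0.5, 0.0, 4.0]
finger_gap: 0.282
grip_force: 20.0
```

Call:
apply_moves:
  rows:
    - [0, 0, 0, 0, 0, 0, -0.8]
    - [0, 0, 0.4, 0, 0, 0, -0.8]
    - [0, 0, 0.6, 0, 0, 0, -0.8]
    - [0, 0, 0.8, 0, 0, 0, -0.8]
    - [0, 0, 0.7, 0, 0, 0, -0.8]

```text
t: 14.75
eef_pos: [0.4921, -0.0907, 0.1426]
tool_rot: [1.0, 0.0, 0.0, 0.0]
contact_force: [0.4, -1.3, -0.2]
finger_gap: 0.286
grip_force: 20.0
```

Call:
apply_moves:
  rows:
    - [0.05, 0.5, 0, 0, 0, 0, -0.8]
    - [0.05, 0.9, 0, 0, 0, 0, -0.8]
    - [0.05, 0.9, 0, 0, 0, 0, -0.8]
    - [0.05, 0.9, 0, 0, 0, 0, -0.8]
    - [0.05, 0.9, 0, 0, 0, 0, -0.8]

```text
t: 15.25
eef_pos: [0.5021, 0.0746, 0.1414]
tool_rot: [1.0, -0.0, 0.0, -0.0]
contact_force: [0.8, 0.8, 0.4]
finger_gap: 0.286
grip_force: 20.0
```

Call:
apply_moves:
  rows:
    - [0.05, 0.9, 0, 0, 0, 0, -0.8]
    - [0.05, 0.9, 0, 0, 0, 0, -0.8]
    - [0.065, 0.7, -0.3, 0, 0, 0, -0.8]
    - [0, 0.36, -0.6, 0, 0, 0, -0.8]
    - [0, 0, -0.6, 0, 0, 0, -0.8]

```text
t: 15.75
eef_pos: [0.509, 0.1897, 0.0811]
tool_rot: [1.0, 0.002, 0.001, -0.0]
contact_force: [-0.4, -0.2, -0.6]
finger_gap: 0.281
grip_force: 20.0
```

Call:
apply_moves:
  rows:
    - [0, 0, -0.5, 0, 0, 0, -0.8]
    - [0, 0, -0.3, 0, 0, 0, -0.8]
    - [0, 0, -0.1, 0, 0, 0, -0.8]
    - [0, 0, 0, 0, 0, 0, -0.8]
    - [0, 0, 0, 0, 0, 0, -0.6]

```text
t: 16.25
eef_pos: [0.5095, 0.1876, 0.046]
tool_rot: [1.0, 0.0, 0.001, -0.0]
contact_force: [0.6, -0.1, -0.6]
finger_gap: 0.285
grip_force: 20.0
```

Call:
apply_moves:
  rows:
    - [0, 0, 0, 0, 0, 0, -0.2]
    - [0, 0, 0, 0, 0, 0, 0.1]
    - [0, 0, 0, 0, 0, 0, 0.1]
    - [0, 0, 0.4, 0, 0, 0, 0.1]
    - [0, 0, 0.9, 0, 0, 0, 0.1]

```text
t: 16.75
eef_pos: [0.506, 0.1872, 0.0949]
tool_rot: [1.0, 0.0, -0.004, 0.0]
contact_force: [-0.5, -0.1, 0.5]
finger_gap: 0.547
grip_force: 0.0
```

Call:
apply_moves:
  rows:
    - [0, 0, 0.9, 0, 0, 0, 0.1]
    - [0, 0, 0.9, 0, 0, 0, -0.2]
    - [0, 0, 0, 0, 0, 0, -0.44]

```text
t: 17.05
eef_pos: [0.5127, 0.1882, 0.1756]
tool_rot: [1.0, 0.0, 0.006, -0.001]
contact_force: [0.7, -0.5, 0.4]
finger_gap: 0.398
grip_force: 0.0
```

Run:
```python
from h import *
s=read_state();print(s['eef_pos'],s['tool_rot'],s['q'])
im,c=snap('scene','s2')
cv2.imwrite('pics/s2c.png',cv2.resize(im[180:320,180:520,::-1],(780,321)))
```

```text
[0.51267509 0.18818369 0.17556238] [ 9.99984377e-01  1.89711595e-04  5.53621490e-03 -7.47800113e-04] [1.30414919e-01 1.07609403e-01 1.73195692e+00 4.69251003e-05
 1.29085339e+00 1.70081910e+00]
```

View pics/s2c.png

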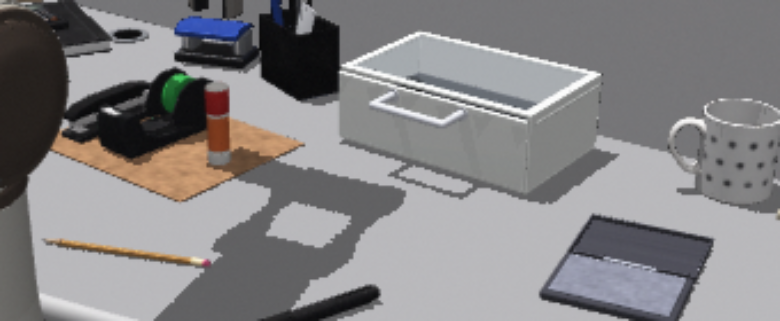

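All three stand upright on the mat, box front clear. Now to the handle with a quarter turn.

Call:
apply_moves:
  rows:
    - [0.19, -0.45, 0, 0, 0, 0.94, -0.4]
    - [0.19, -0.45, 0, 0, 0, 0.94, -0.4]
    - [0.19, -0.45, 0, 0, 0, 0.94, -0.4]
    - [0.19, -0.45, 0, 0, 0, 0.94, -0.4]
    - [0.19, -0.45, 0, 0, 0, 0.94, -0.4]

```text
t: 17.6
eef_pos: [0.5459, 0.0969, 0.1673]
tool_rot: [0.937, 0.348, -0.002, -0.001]
contact_force: [0.5, 0.2, -0.0]
finger_gap: 0.298
grip_force: 0.0
```

Call:
apply_moves:
  rows:
    - [0.19, -0.45, 0, 0, 0, 0.94, -0.4]
    - [0.19, -0.45, 0, 0, 0, 0.94, -0.4]
    - [0.19, -0.45, 0, 0, 0, 0.94, -0.4]
    - [0.19, -0.45, 0, 0, 0, 0.94, -0.4]
    - [0.19, -0.45, 0, 0, 0, 0.94, -0.4]

```text
t: 18.1
eef_pos: [0.584, 0.0071, 0.1672]
tool_rot: [0.76, 0.65, -0.001, -0.001]
contact_force: [-0.5, 1.0, -0.2]
finger_gap: 0.298
grip_force: 0.0
```

Call:
apply_moves:
  rows:
    - [0.225, -0.475, 0, 0, 0, 0.9, -0.4]
    - [0, 0, 0, 0, 0, 0, -0.4]
    - [0, 0, 0, 0, 0, 0, -0.4]

```text
t: 18.4
eef_pos: [0.5929, -0.0111, 0.1678]
tool_rot: [0.717, 0.697, -0.001, -0.001]
contact_force: [0.2, -1.3, -0.6]
finger_gap: 0.302
grip_force: 0.0
```

Run:
```python
from h import *
s=read_state();print(s['eef_pos'],s['tool_rot'],s['finger_gap'],s['q'].round(2))
w=load('w4');print(onz(w,190,120,.08),onz(w,383,103,.08))
snap('wrist','w5')
```

```text
[ 0.59290245 -0.01108825  0.16775161] [ 7.17204210e-01  6.96861423e-01 -6.48618545e-04 -1.36278762e-03] 0.30190393375962093 [-0.22  0.24  1.59  0.    1.31 -0.19]
[0.5943731  0.03591241 0.08      ] [ 0.59056742 -0.05455509  0.08      ]
```

View pics/w5.png

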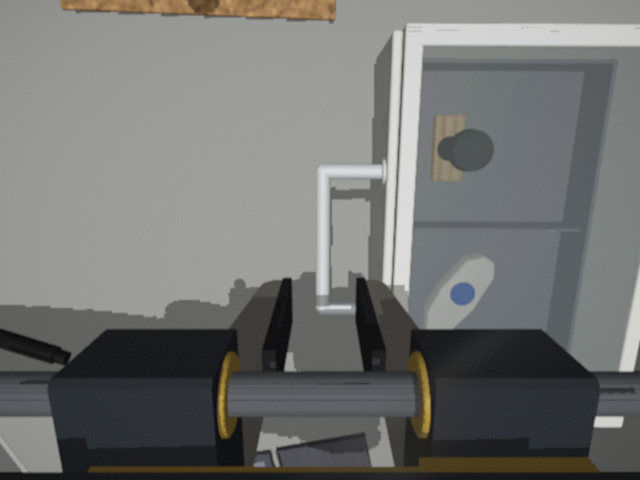

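Bar at column ≈323, centred between fingers (324) and parallel. Descend, grip and pull 110 mm.

Call:
apply_moves:
  rows:
    - [0, 0, -0.7, 0, 0, 0, -0.4]
    - [0, 0, -0.8, 0, 0, 0, -0.4]
    - [0, 0, -0.7, 0, 0, 0, -0.4]
    - [0, 0, -0.4, 0, 0, 0, -0.4]
    - [0, 0, -0.15, 0, 0, 0, -0.4]
  newtons: 25

```text
t: 18.95
eef_pos: [0.5922, -0.0103, 0.0573]
tool_rot: [0.716, 0.698, -0.001, -0.002]
contact_force: [-0.4, 0.4, -0.2]
finger_gap: 0.302
grip_force: 0.0
```

Call:
apply_moves:
  rows:
    - [0, 0, 0, 0, 0, 0, -0.6]
    - [0, 0, 0, 0, 0, 0, -0.9]
    - [0, 0, 0, 0, 0, 0, -1]
    - [0, 0, 0, 0, 0, 0, -1]
    - [0, 0, 0, 0, 0, 0, -1]

```text
t: 19.45
eef_pos: [0.592, -0.0113, 0.0606]
tool_rot: [0.716, 0.698, -0.002, -0.002]
contact_force: [-9.5, 0.5, 6.5]
finger_gap: 0.085
grip_force: 25.0
```

Call:
apply_moves:
  rows:
    - [-0.15, 0, 0, 0, 0, 0, -1]
    - [-0.25, 0, 0, 0, 0, 0, -1]
    - [-0.35, 0.01, 0, 0, 0, 0, -1]
    - [-0.35, 0.01, 0, 0, 0, 0, -1]
    - [-0.35, 0.01, 0, 0, 0, 0, -1]

```text
t: 19.95
eef_pos: [0.5362, -0.0095, 0.0605]
tool_rot: [0.716, 0.698, 0.001, 0.001]
contact_force: [1.6, 3.9, 1.4]
finger_gap: 0.088
grip_force: 25.0
```

Call:
apply_moves:
  rows:
    - [-0.35, 0.01, 0, 0, 0, 0, -1]
    - [-0.35, 0.01, 0, 0, 0, 0, -1]
    - [-0.3, 0.01, 0, 0, 0, 0, -1]
    - [-0.15, 0.01, 0, 0, 0, 0, -1]
    - [-0.1, 0, 0, 0, 0, 0, -1]

```text
t: 20.45
eef_pos: [0.4864, -0.0078, 0.0605]
tool_rot: [0.716, 0.698, 0.001, 0.001]
contact_force: [1.8, 7.1, 3.7]
finger_gap: 0.092
grip_force: 25.0
```

Call:
apply_moves:
  rows:
    - [0, 0, 0, 0, 0, 0, -0.7]
    - [0, 0, 0, 0, 0, 0, -0.4]
    - [0, 0, 0, 0, 0, 0, -0.4]
    - [0, 0, 0.5, 0, 0, 0, -0.4]
    - [0, 0, 0.9, 0, 0, 0, -0.4]

```text
t: 20.95
eef_pos: [0.4835, -0.0084, 0.1134]
tool_rot: [0.716, 0.698, -0.002, -0.003]
contact_force: [1.0, 0.7, -0.3]
finger_gap: 0.304
grip_force: 0.0
```

Call:
apply_moves:
  rows:
    - [0.2, 0.3, 0.8, 0, 0, 0, -0.2]
    - [0.5, 0.3, 0.8, 0, 0, 0, -0.2]
    - [0.5, 0, 0.4, 0, 0, 0, -0.2]
    - [0, 0, 0, 0, 0, 0, -0.2]
    - [0, 0, 0, 0, 0, 0, -0.2]

```text
t: 21.45
eef_pos: [0.5333, 0.0152, 0.1945]
tool_rot: [0.716, 0.698, -0.001, -0.0]
contact_force: [-1.2, 0.4, -1.7]
finger_gap: 0.399
grip_force: 0.0
```

Run:
```python
from h import *
s=read_state();print(s['eef_pos'],s['tool_rot'],s['finger_gap'],s['contact_force'])
snap('wrist','w6')
```

```text
[0.53332285 0.01520249 0.19453806] [ 7.16068284e-01  6.98029792e-01 -6.19129264e-04 -4.87575672e-04] 0.3991323656688422 [-1.18151899  0.43661202 -1.66884517]
```

View pics/w6.png

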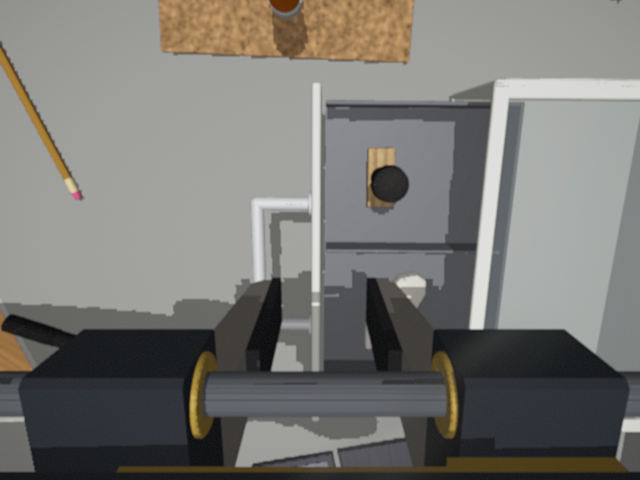

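Drawer open; stamp knob at (389,184), foot (368–396, 147–207), upright in the left compartment; correction tape still in the right one.

Run:
```python
from h import *
w=load('w6');f=lambda p:p.round(4).tolist()
print('knob .069/.08',f(onz(w,389,184,.069)),f(onz(w,389,184,.08)))
for p in [(368,147),(396,149),(367,206),(381.5,177.5)]: print(f(onz(w,*p,.022)))
print('panel top',f(onz(w,313,85,.088)),f(onz(w,322,85,.088)),f(onz(w,318,200,.088)))
print('handle',f(onz(w,258,230,.08)),'shell',f(onz(w,492,90,.094)),f(onz(w,478,330,.094)),'divider',f(onz(w,400,247,.038)))
print('foot by knob w1', f(onz(load('w1'),272,57,.075)))
w5=load('w5'); print('knob tri shut',f(tri((load('w1'),272,57),(w5,472,150),(load('w2'),405,57))))
w1=load('w1')
print('pad felt w1',[f(onz(w1,*p,.01)[:2]) for p in [(527,210),(632,197),(633,265),(530,279)]])
s=load('scene0');print('pad scene',[f(onz(s,*p,.01)[:2]) for p in [(417,314),(433,289),(487,292),(474,320)]])
```

```text
knob .069/.08 [0.581, 0.0496, 0.069] [0.5793, 0.0509, 0.08]
[0.5709, 0.0741, 0.022]
[0.5934, 0.072, 0.022]
[0.5702, 0.0264, 0.022]
[0.582, 0.0495, 0.022]
panel top [0.5298, 0.1145, 0.088] [0.5354, 0.1144, 0.088] [0.5309, 0.0423, 0.088]
handle [0.4883, 0.021, 0.08] shell [0.6393, 0.1083, 0.094] [0.6417, -0.052, 0.094] divider [0.5954, -0.0051, 0.038]
foot by knob w1 [0.6869, 0.0453, 0.075]
knob tri shut [0.6883, 0.0461, 0.0689]
pad felt w1 [[0.538, -0.2299], [0.5526, -0.3458], [0.4729, -0.3616], [0.4558, -0.2433]]
pad scene [[0.4231, -0.2636], [0.5387, -0.2431], [0.5953, -0.3439], [0.4689, -0.3654]]
```

Call:
apply_moves:
  rows:
    - [0.11, 0.08, 0, 0, 0, -0.95, 0]
    - [0.11, 0.08, 0, 0, 0, -0.95, 0]
    - [0.11, 0.08, 0, 0, 0, -0.95, 0]
    - [0.11, 0.08, 0, 0, 0, -0.95, 0]
    - [0.11, 0.08, 0, 0, 0, -0.95, 0]

```text
t: 22.0
eef_pos: [0.5541, 0.0314, 0.1933]
tool_rot: [0.916, 0.402, -0.002, -0.001]
contact_force: [-0.7, -0.3, -0.9]
finger_gap: 0.499
grip_force: 0.0
```

Call:
apply_moves:
  rows:
    - [0.11, 0.08, 0, 0, 0, -0.95, 0]
    - [0.11, 0.08, 0, 0, 0, -0.95, 0]
    - [0.11, 0.08, 0, 0, 0, -0.95, 0]
    - [0.11, 0.08, 0, 0, 0, -0.95, 0]
    - [0.11, 0.08, 0, 0, 0, -0.95, 0]

```text
t: 22.5
eef_pos: [0.5761, 0.0473, 0.1933]
tool_rot: [0.998, 0.057, -0.002, -0.0]
contact_force: [-0.1, 0.9, -0.6]
finger_gap: 0.504
grip_force: 0.0
```

Call:
apply_moves:
  rows:
    - [0.08, 0.04, 0, 0, 0, -0.95, 0]
    - [0, 0, -0.5, 0, 0, -0.05, 0]
    - [0, 0, -0.8, 0, 0, 0, 0]
    - [0, 0, 0, 0, 0, 0, 0]
    - [0, 0, 0, 0, 0, 0, 0]

```text
t: 23.0
eef_pos: [0.5794, 0.0489, 0.1421]
tool_rot: [1.0, -0.015, -0.002, -0.0]
contact_force: [0.4, 0.1, 0.5]
finger_gap: 0.501
grip_force: 0.0
```

Run:
```python
from h import *
s=read_state();print(s['eef_pos'],s['tool_rot'],s['finger_gap'],s['q'].round(2))
snap('wrist','w7')
```

```text
[0.57943713 0.04893225 0.14210799] [ 9.99885567e-01 -1.50088501e-02 -1.88714143e-03 -1.62366668e-04] 0.5009545674672188 [-0.12  0.24  1.65 -0.    1.26  1.48]
```

View pics/w7.png

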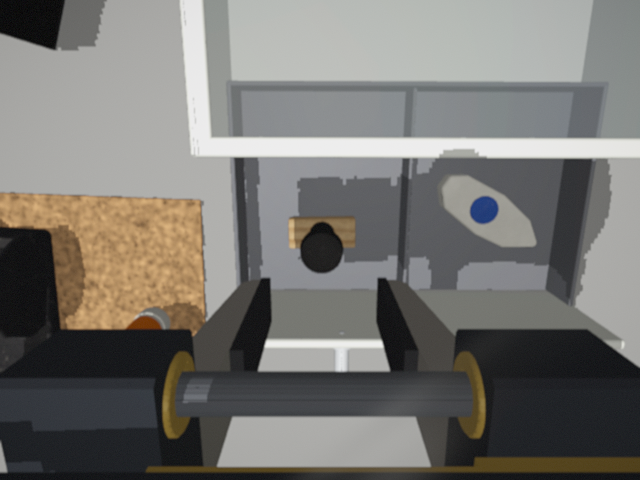

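Knob (321,251) lies centred between the fingers, foot 289–356 level with the jaw axis. Descend and grip.

Call:
apply_moves:
  rows:
    - [0, 0, -0.5, 0, 0, 0, 0]
    - [0, 0, -0.7, 0, 0, 0, 0]
    - [0, 0, -0.7, 0, 0, 0, 0]
    - [0, 0, -0.35, 0, 0, 0, 0]
    - [0, 0, -0.1, 0, 0, 0, 0]
  newtons: 20

```text
t: 23.55
eef_pos: [0.5806, 0.049, 0.0488]
tool_rot: [1.0, -0.015, -0.001, -0.0]
contact_force: [-0.7, 0.4, -1.1]
finger_gap: 0.5
grip_force: 0.0
```

Call:
apply_moves:
  rows:
    - [0, 0, 0, 0, 0, 0, 0]
    - [0, 0, 0, 0, 0, 0, -0.3]
    - [0, 0, 0, 0, 0, 0, -0.6]
    - [0, 0, 0, 0, 0, 0, -0.8]
    - [0, 0, 0, 0, 0, 0, -0.9]

```text
t: 24.05
eef_pos: [0.5819, 0.0491, 0.0505]
tool_rot: [1.0, -0.015, 0.001, -0.0]
contact_force: [0.5, 1.1, 3.2]
finger_gap: 0.263
grip_force: 20.0
```

Call:
apply_moves:
  rows:
    - [0, 0, 0, 0, 0, 0, -0.9]
    - [0, 0, 0.4, 0, 0, 0, -0.9]
    - [0, 0, 0.7, 0, 0, 0, -0.9]
    - [0, 0, 0.7, 0, 0, 0, -0.9]
    - [0, 0, 0.7, 0, 0, 0, -0.9]

```text
t: 24.55
eef_pos: [0.5807, 0.0489, 0.151]
tool_rot: [1.0, -0.015, -0.0, 0.0]
contact_force: [0.4, 0.0, 0.1]
finger_gap: 0.261
grip_force: 20.0
```

Call:
apply_moves:
  rows:
    - [0, -0.2, 0.6, 0, 0, 0, -0.9]
    - [-0.3, -0.8, 0.4, 0, 0, 0, -0.9]
    - [-0.3, -0.8, 0, 0, 0, 0, -0.9]
    - [-0.3, -0.8, 0, 0, 0, 0, -0.9]
    - [-0.3, -0.8, 0, 0, 0, 0, -0.9]

```text
t: 25.05
eef_pos: [0.5323, -0.0882, 0.1903]
tool_rot: [1.0, -0.015, 0.0, 0.0]
contact_force: [0.1, -0.4, -0.3]
finger_gap: 0.266
grip_force: 20.0
```

Call:
apply_moves:
  rows:
    - [-0.3, -0.8, 0, 0, 0, 0, -0.9]
    - [-0.3, -0.8, 0, 0, 0, 0, -0.9]
    - [-0.3, -0.8, 0, 0, 0, 0, -0.9]
    - [-0.3, -0.8, 0, 0, 0, 0, -0.9]
    - [-0.3, -0.8, 0, 0, 0, 0, -0.9]

```text
t: 25.55
eef_pos: [0.4722, -0.2482, 0.1901]
tool_rot: [1.0, -0.015, -0.0, 0.0]
contact_force: [0.8, 0.3, -0.8]
finger_gap: 0.265
grip_force: 20.0
```

Call:
apply_moves:
  rows:
    - [-0.08, -0.6, 0, 0, 0, 0, -0.9]
    - [0, 0, 0, 0, 0, 0, -0.9]
    - [0, 0, 0, 0, 0, 0, -0.9]
    - [0, 0, 0, 0, 0, 0, -0.9]

```text
t: 25.95
eef_pos: [0.47, -0.2699, 0.1895]
tool_rot: [1.0, -0.014, -0.0, -0.0]
contact_force: [-0.2, -0.1, -0.6]
finger_gap: 0.265
grip_force: 20.0
```

Run:
```python
from h import *
s=read_state();print(s['eef_pos'],s['tool_rot'],s['finger_gap'],s['q'].round(2))
snap('wrist','w8')
```

```text
[ 0.47000193 -0.26992408  0.189533  ] [ 9.99896962e-01 -1.43525831e-02 -9.49174483e-05 -2.43019937e-04] 0.26529443985794454 [-0.74  0.09  1.72  0.    1.33  0.85]
```

View pics/w8.png

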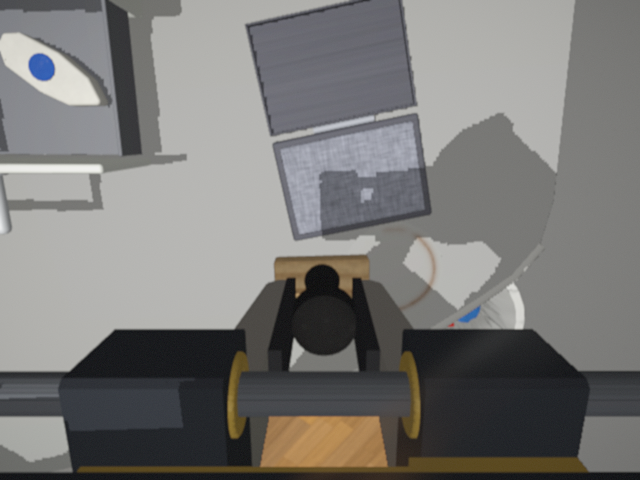

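Pad felt corners (281,147), (412,121), (424,209), (299,233); tray (274,144), (417,114), (431,212), (295,239). The stamp hangs upright, foot parallel to the jaws.

Run:
```python
from h import *
w=load('w8')
for z,ps in((.01,[(281,147),(412,121),(424,209),(299,233)]),(.009,[(274,144),(417,114),(431,212),(295,239)])):
    P=np.array([onz(w,*p,z)[:2] for p in ps]);print(P.round(4).tolist(),P.mean(0).round(4))
    e=P[0]-P[1]+P[3]-P[2]; g=P[0]-P[3]+P[1]-P[2]; print('yaw',np.arctan2(-e[0],e[1]),np.arctan2(g[1],g[0]),np.linalg.norm(e)/2,np.linalg.norm(g)/2)
P=[onz(w,*p,.12) for p in [(275,268),(370,266),(322,322)]];print(np.array(P).round(4))
```

```text
[[0.5321, -0.2378], [0.5496, -0.3444], [0.4775, -0.3563], [0.4596, -0.2495]] [ 0.5047 -0.297 ]
yaw 0.16457157841155048 0.16220002452704155 0.1081455502911351 0.07321853675517888
[[0.5346, -0.2321], [0.5549, -0.3484], [0.4746, -0.3626], [0.4542, -0.2457]] [ 0.5046 -0.2972]
yaw 0.1730861449112406 0.17116318598471966 0.11836679530347827 0.08157472806087236
[[ 0.4636 -0.2413  0.12  ]
 [ 0.4633 -0.2985  0.12  ]
 [ 0.4276 -0.2686  0.12  ]]
```

Call:
apply_moves:
  rows:
    - [0.3, -0.22, 0, 0, 0, 0.45, -0.9]
    - [0.3, -0.22, -0.2, 0, 0, 0.45, -0.9]
    - [0.275, -0.22, -0.5, 0, 0, 0.4, -0.9]
    - [0, 0, -0.7, 0, 0, 0, -0.9]
    - [0, 0, -0.8, 0, 0, 0, -0.9]

```text
t: 26.5
eef_pos: [0.5061, -0.2969, 0.1014]
tool_rot: [0.997, 0.083, 0.001, 0.001]
contact_force: [0.2, 0.1, -0.2]
finger_gap: 0.264
grip_force: 20.0
```

Call:
apply_moves:
  rows:
    - [0, 0, -0.6, 0, 0, 0, -0.9]
    - [0, 0, -0.4, 0, 0, 0, -0.9]
    - [0, 0, -0.2, 0, 0, 0, -0.9]
    - [0, 0, -0.1, 0, 0, 0, -0.9]
    - [0, 0, 0, 0, 0, 0, -0.9]

```text
t: 27.0
eef_pos: [0.5053, -0.2975, 0.0499]
tool_rot: [0.997, 0.083, 0.0, 0.0]
contact_force: [0.2, 0.3, 1.2]
finger_gap: 0.263
grip_force: 20.0
```

Call:
apply_moves:
  rows:
    - [0, 0, -0.04, 0, 0, 0, -0.9]
    - [0, 0, 0, 0, 0, 0, -0.9]
    - [0, 0, 0, 0, 0, 0, -0.9]

```text
t: 27.3
eef_pos: [0.5053, -0.2978, 0.0486]
tool_rot: [0.997, 0.083, 0.0, 0.0]
contact_force: [-0.9, 0.0, 0.6]
finger_gap: 0.26
grip_force: 20.0
```

Call:
apply_moves:
  rows:
    - [0, 0, -0.02, 0, 0, 0, -0.9]
    - [0, 0, 0, 0, 0, 0, -0.9]
    - [0, 0, 0, 0, 0, 0, -0.4]
    - [0, 0, 0, 0, 0, 0, -0.1]
    - [0, 0, 0, 0, 0, 0, 0]

```text
t: 27.8
eef_pos: [0.5048, -0.2974, 0.0469]
tool_rot: [0.997, 0.083, -0.0, -0.0]
contact_force: [-1.3, -0.2, 0.2]
finger_gap: 0.45
grip_force: 0.0
```

Call:
apply_moves:
  rows:
    - [0, 0, 0, 0, 0, 0, 0]
    - [0, 0, 0.4, 0, 0, 0, 0]
    - [0, 0, 0.8, 0, 0, 0, 0]
    - [0, 0, 0.8, 0, 0, 0, 0]
    - [0, 0, 0.8, 0, 0, 0, -0.2]

```text
t: 28.3
eef_pos: [0.5049, -0.2974, 0.1614]
tool_rot: [0.997, 0.083, 0.0, 0.0]
contact_force: [-0.1, -0.5, 0.5]
finger_gap: 0.434
grip_force: 0.0
```

Run:
```python
from h import *
s=read_state();print(s['eef_pos'],s['tool_rot'],s['finger_gap'],s['contact_force'])
snap('scene','s3')
snap('wrist','w9')
a=cv2.imread('pics/w9.png')[0:320]; b=cv2.imread('pics/s3.png')[180:340,160:520]
o=np.zeros((600,640,3),np.uint8); o[:320]=a; o[320:]=cv2.resize(b,(640,284))[:280]
cv2.imwrite('pics/v3.png',o)
```

```text
[ 0.50493852 -0.29743641  0.16144374] [9.96586356e-01 8.25555629e-02 3.12052776e-04 3.40914116e-04] 0.4343311996076634 [-0.09297    -0.54792277  0.46598623]
```

View pics/v3.png

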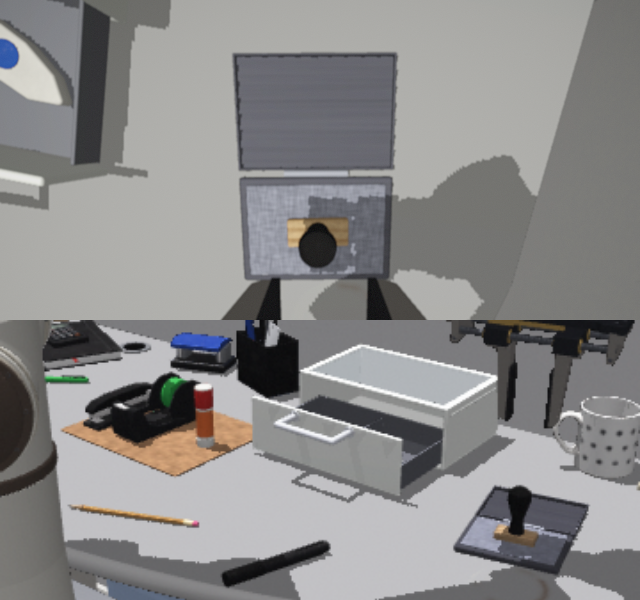

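Stamp stands upright in the middle of the felt, the three things upright on the mat. Back to the handle to shut the drawer.

Call:
apply_moves:
  rows:
    - [-0.05, 0.7, 0, 0, 0, 0.92, -0.4]
    - [-0.05, 0.7, 0, 0, 0, 0.92, -0.4]
    - [-0.05, 0.7, 0, 0, 0, 0.92, -0.4]
    - [-0.05, 0.7, 0, 0, 0, 0.92, -0.4]
    - [-0.05, 0.7, 0, 0, 0, 0.92, -0.4]

```text
t: 28.9
eef_pos: [0.4945, -0.1562, 0.1591]
tool_rot: [0.909, 0.417, -0.0, -0.0]
contact_force: [0.9, 0.3, -0.5]
finger_gap: 0.302
grip_force: 0.0
```

Call:
apply_moves:
  rows:
    - [-0.05, 0.74, 0, 0, 0, 0.92, -0.4]
    - [-0.05, 0.74, 0, 0, 0, 0.92, -0.4]
    - [-0.05, 0.74, 0, 0, 0, 0.92, -0.4]
    - [-0.05, 0.74, 0, 0, 0, 0.92, -0.4]
    - [-0.025, 0.76, 0, 0, 0, 0.92, -0.4]

```text
t: 29.4
eef_pos: [0.4854, -0.0074, 0.1591]
tool_rot: [0.714, 0.7, -0.0, -0.0]
contact_force: [-0.2, 0.6, 0.5]
finger_gap: 0.299
grip_force: 0.0
```

Call:
apply_moves:
  rows:
    - [0, 0, 0, 0, 0, 0, -0.4]
    - [0, 0, -0.5, 0, 0, 0, -0.4]
    - [0, 0, -0.8, 0, 0, 0, -0.4]
    - [0, 0, -0.8, 0, 0, 0, -0.4]
    - [0, 0, -0.39, 0, 0, 0, -0.4]
  newtons: 25

```text
t: 29.9
eef_pos: [0.484, -0.0089, 0.0567]
tool_rot: [0.717, 0.697, -0.001, -0.002]
contact_force: [0.1, 0.7, 0.6]
finger_gap: 0.3
grip_force: 0.0
```

Call:
apply_moves:
  rows:
    - [0, 0, 0, 0, 0, 0, -0.6]
    - [0, 0, 0, 0, 0, 0, -0.9]
    - [0, 0, 0, 0, 0, 0, -1]
    - [0, 0, 0, 0, 0, 0, -1]
    - [0, 0, 0, 0, 0, 0, -1]

```text
t: 30.4
eef_pos: [0.4868, -0.0092, 0.0606]
tool_rot: [0.716, 0.698, 0.0, 0.001]
contact_force: [-1.0, -1.7, 1.5]
finger_gap: 0.085
grip_force: 25.0
```

Call:
apply_moves:
  rows:
    - [0.15, 0, 0, 0, 0, 0, -1]
    - [0.3, -0.01, 0, 0, 0, 0, -1]
    - [0.35, -0.01, 0, 0, 0, 0, -1]
    - [0.35, -0.01, 0, 0, 0, 0, -1]
    - [0.35, -0.01, 0, 0, 0, 0, -1]

```text
t: 30.9
eef_pos: [0.5476, -0.0112, 0.0605]
tool_rot: [0.716, 0.698, -0.0, 0.001]
contact_force: [-2.3, -5.5, 5.7]
finger_gap: 0.086
grip_force: 25.0
```

Call:
apply_moves:
  rows:
    - [0.35, -0.01, 0, 0, 0, 0, -1]
    - [0.35, -0.01, 0, 0, 0, 0, -1]
    - [0.25, -0.01, 0, 0, 0, 0, -1]
    - [0.2, 0, 0, 0, 0, 0, -1]
    - [0.05, 0, 0, 0, 0, 0, -1]

```text
t: 31.4
eef_pos: [0.5919, -0.0126, 0.0603]
tool_rot: [0.716, 0.698, -0.003, -0.002]
contact_force: [-18.3, -7.0, 18.6]
finger_gap: 0.091
grip_force: 25.0
```

Call:
apply_moves:
  rows:
    - [0.03, 0, 0, 0, 0, 0, -1]
    - [0, 0, 0, 0, 0, 0, -1]
    - [0, 0, 0, 0, 0, 0, -1]

```text
t: 31.7
eef_pos: [0.5919, -0.0126, 0.0603]
tool_rot: [0.716, 0.698, -0.004, -0.002]
contact_force: [-16.5, -7.3, 17.6]
finger_gap: 0.086
grip_force: 25.0
```

Call:
apply_moves:
  rows:
    - [0, 0, 0, 0, 0, 0, -0.7]
    - [0, 0, 0, 0, 0, 0, -0.4]
    - [0, 0, 0, 0, 0, 0, -0.4]
    - [-0.03, 0, 0.4, 0, 0, 0, -0.4]
    - [0, 0, 0.8, 0, 0, 0, -0.4]

```text
t: 32.2
eef_pos: [0.5917, -0.0106, 0.1059]
tool_rot: [0.716, 0.698, -0.001, -0.003]
contact_force: [0.5, 0.5, 0.8]
finger_gap: 0.298
grip_force: 0.0
```

Call:
apply_moves:
  rows:
    - [0, 0, 0.8, 0, 0, 0, -0.4]
    - [0, 0, 1, 0, 0, -0.3, -0.4]
    - [-0.125, 0.475, 0, 0, 0, -0.9, -0.2]
    - [-0.2, 0.45, 0, 0, 0, -0.91, 0.1]
    - [-0.2, 0.45, 0, 0, 0, -0.91, 0.1]

```text
t: 32.7
eef_pos: [0.5732, 0.0444, 0.1811]
tool_rot: [0.856, 0.517, 0.001, 0.001]
contact_force: [-0.5, -0.2, -0.4]
finger_gap: 0.54
grip_force: 0.0
```

Call:
apply_moves:
  rows:
    - [-0.2, 0.45, 0, 0, 0, -0.91, 0.1]
    - [-0.2, 0.45, 0, 0, 0, -0.91, 0.1]
    - [-0.2, 0.45, 0, 0, 0, -0.91, 0.1]
    - [-0.2, 0.45, 0, 0, 0, -0.91, 0.1]
    - [-0.2, 0.45, 0, 0, 0, -0.91, 0.1]

```text
t: 33.2
eef_pos: [0.5329, 0.1346, 0.1807]
tool_rot: [0.98, 0.201, 0.001, -0.0]
contact_force: [-0.0, -0.5, -0.4]
finger_gap: 0.551
grip_force: 0.0
```

Call:
apply_moves:
  rows:
    - [-0.2, 0.45, 0, 0, 0, -0.91, 0.1]
    - [-0.2, 0.45, 0, 0, 0, -0.91, 0.1]
    - [-0.2, 0.45, 0, 0, 0, -0.91, 0.1]
    - [-0.2, 0, 0, 0, 0, 0, 0.1]
    - [0, 0, 0, 0, 0, 0, 0.1]

```text
t: 33.7
eef_pos: [0.5003, 0.1877, 0.1801]
tool_rot: [1.0, 0.002, 0.0, 0.0]
contact_force: [0.1, -1.1, 0.8]
finger_gap: 0.553
grip_force: 0.0
```

Run:
```python
from h import *
s=read_state();print(s['eef_pos'],s['tool_rot'],s['finger_gap'],s['contact_force'])
im,c=snap('wrist','wA')
h=cv2.cvtColor(im,cv2.COLOR_RGB2HSV); r=cv2.inRange(h,(0,150,60),(6,255,255))|cv2.inRange(h,(170,150,60),(180,255,255)); print(cv2.boundingRect(r))
```

```text
[0.50031559 0.18768553 0.18007607] [9.99997000e-01 2.43556832e-03 2.54148313e-04 6.41222802e-05] 0.5533121880533254 [ 0.07283556 -1.13373226  0.76155373]
(307, 208, 35, 15)
```

Call:
apply_moves:
  rows:
    - [0.2, 0, 0, 0, 0, 0, 0.1]
    - [0, 0, -0.8, 0, 0, 0, 0.1]
    - [0, 0, -0.9, 0, 0, 0, 0.1]
    - [0, 0, -0.9, 0, 0, 0, 0.1]
    - [0, 0, -0.5, 0, 0, 0, 0.1]
  newtons: 20

```text
t: 34.25
eef_pos: [0.5079, 0.1865, 0.0523]
tool_rot: [1.0, 0.0, -0.002, 0.0]
contact_force: [0.3, 0.2, 0.4]
finger_gap: 0.545
grip_force: 0.0
```

Call:
apply_moves:
  rows:
    - [0, 0, -0.25, 0, 0, 0, 0.1]
    - [0, 0, 0, 0, 0, 0, 0]
    - [0, 0, 0, 0, 0, 0, -0.3]
    - [0, 0, 0, 0, 0, 0, -0.6]
    - [0, 0, 0, 0, 0, 0, -0.8]

```text
t: 34.75
eef_pos: [0.5102, 0.1878, 0.0469]
tool_rot: [1.0, 0.0, 0.001, -0.0]
contact_force: [0.8, 0.0, 1.9]
finger_gap: 0.286
grip_force: 20.0
```

Call:
apply_moves:
  rows:
    - [0, 0, 0, 0, 0, 0, -0.8]
    - [0, 0, 0.4, 0, 0, 0, -0.8]
    - [0, 0, 0.6, 0, 0, 0, -0.8]
    - [0, 0, 0.7, 0, 0, 0, -0.8]
    - [0, 0, 0.7, 0, 0, 0, -0.8]

```text
t: 35.25
eef_pos: [0.5085, 0.1877, 0.1424]
tool_rot: [1.0, 0.0, -0.0, 0.0]
contact_force: [0.2, -0.3, 0.9]
finger_gap: 0.283
grip_force: 20.0
```

Call:
apply_moves:
  rows:
    - [-0.05, -0.5, 0, 0, 0, 0, -0.8]
    - [-0.05, -0.9, 0, 0, 0, 0, -0.8]
    - [-0.05, -0.9, 0, 0, 0, 0, -0.8]
    - [-0.05, -0.9, 0, 0, 0, 0, -0.8]
    - [-0.05, -0.9, 0, 0, 0, 0, -0.8]

```text
t: 35.75
eef_pos: [0.4986, 0.0224, 0.1417]
tool_rot: [1.0, 0.0, 0.0, 0.0]
contact_force: [0.5, 0.3, -0.8]
finger_gap: 0.287
grip_force: 20.0
```

Call:
apply_moves:
  rows:
    - [-0.05, -0.9, 0, 0, 0, 0, -0.8]
    - [-0.05, -0.9, 0, 0, 0, 0, -0.8]
    - [-0.065, -0.7, -0.3, 0, 0, 0, -0.8]
    - [0, -0.36, -0.6, 0, 0, 0, -0.8]
    - [0, 0, -0.7, 0, 0, 0, -0.8]

```text
t: 36.25
eef_pos: [0.4934, -0.0933, 0.078]
tool_rot: [1.0, -0.001, 0.002, 0.001]
contact_force: [0.5, 0.4, -0.8]
finger_gap: 0.279
grip_force: 20.0
```

Call:
apply_moves:
  rows:
    - [0, 0, -0.5, 0, 0, 0, -0.8]
    - [0, 0, -0.25, 0, 0, 0, -0.8]
    - [0, 0, -0.13, 0, 0, 0, -0.8]
    - [0, 0, 0, 0, 0, 0, -0.8]
    - [0, 0, 0, 0, 0, 0, -0.8]

```text
t: 36.75
eef_pos: [0.4932, -0.0909, 0.0433]
tool_rot: [1.0, 0.0, 0.001, 0.0]
contact_force: [0.2, -0.9, 1.4]
finger_gap: 0.284
grip_force: 20.0
```

Call:
apply_moves:
  rows:
    - [0, 0, -0.02, 0, 0, 0, -0.8]
    - [0, 0, 0, 0, 0, 0, -0.6]
    - [0, 0, 0, 0, 0, 0, -0.2]
    - [0, 0, 0, 0, 0, 0, 0.1]
    - [0, 0, 0, 0, 0, 0, 0.1]

```text
t: 37.25
eef_pos: [0.4922, -0.0907, 0.0413]
tool_rot: [1.0, 0.0, -0.0, 0.0]
contact_force: [0.5, 0.6, -0.1]
finger_gap: 0.524
grip_force: 0.0
```

Call:
apply_moves:
  rows:
    - [0, 0, 0.4, 0, 0, 0, 0.1]
    - [0, 0, 0.8, 0, 0, 0, 0.1]
    - [0, 0, 0.8, 0, 0, 0, 0.2]
    - [0, 0, 0.6, 0, 0, 0, 0.35]
    - [0.11, 0.91, 0, 0, 0, -0.04, 0.35]

```text
t: 37.75
eef_pos: [0.4996, -0.0576, 0.1497]
tool_rot: [1.0, -0.005, 0.004, 0.002]
contact_force: [1.2, 0.6, 0.7]
finger_gap: 0.672
grip_force: 0.0
```

Call:
apply_moves:
  rows:
    - [0.12, 0.95, 0, 0, 0, -0.05, 0.35]
    - [0.12, 0.95, 0, 0, 0, -0.05, 0.35]
    - [0.12, 0.95, 0, 0, 0, -0.05, 0.35]
    - [0.12, 0.95, 0, 0, 0, -0.05, 0.35]
    - [0.12, 0.95, 0, 0, 0, -0.05, 0.35]

```text
t: 38.25
eef_pos: [0.5205, 0.1372, 0.1452]
tool_rot: [1.0, -0.022, -0.0, 0.0]
contact_force: [1.5, 0.0, 0.2]
finger_gap: 0.675
grip_force: 0.0
```

Call:
apply_moves:
  rows:
    - [0.12, 0.95, 0, 0, 0, -0.05, 0.35]
    - [0.12, 0.95, 0, 0, 0, -0.05, 0.35]
    - [0.12, 0.95, 0, 0, 0, -0.05, 0.35]
    - [0.12, 0.9, 0, 0, 0, 0, 0.35]
    - [0, 0, 0, 0, 0, 0, 0.35]

```text
t: 38.75
eef_pos: [0.5394, 0.2892, 0.145]
tool_rot: [1.0, -0.031, -0.0, -0.001]
contact_force: [-0.1, -1.1, 0.6]
finger_gap: 0.678
grip_force: 0.0
```

Call:
apply_moves:
  rows:
    - [0, 0, -0.5, 0, 0, 0, 0.35]
    - [0, 0, -0.8, 0, 0, 0, 0.35]
    - [0, 0, -0.8, 0, 0, 0, 0.35]
    - [0, 0, -0.6, 0, 0, 0, 0.35]
    - [0, 0, -0.3, 0, 0, 0, 0.35]
  newtons: 50

```text
t: 39.25
eef_pos: [0.5379, 0.2841, 0.0224]
tool_rot: [0.999, -0.033, -0.002, 0.001]
contact_force: [-0.4, -0.5, 0.2]
finger_gap: 0.673
grip_force: 0.0
```

Call:
apply_moves:
  rows:
    - [0, 0, 0, 0, 0, 0, 0.35]
    - [0, 0, 0, 0, 0, 0, 0.2]
    - [0, 0, 0, 0, 0, 0, -0.2]
    - [0, 0, 0, 0, 0, 0, -0.6]
    - [0, 0, 0, 0, 0, 0, -0.6]

```text
t: 39.75
eef_pos: [0.5413, 0.2858, 0.0271]
tool_rot: [0.999, -0.033, 0.002, -0.0]
contact_force: [1.2, -2.2, 4.5]
finger_gap: 0.564
grip_force: 49.7
```

Call:
apply_moves:
  rows:
    - [0, 0, 0, 0, 0, 0, -0.6]
    - [0, 0, 0.3, 0, 0, 0, -0.6]
    - [0, 0, 0.5, 0, 0, 0, -0.6]
    - [0, 0, 0.7, 0, 0, 0, -0.6]
    - [0, 0, 0, 0, 0, 0, -0.6]

```text
t: 40.25
eef_pos: [0.5422, 0.2867, 0.0892]
tool_rot: [0.999, -0.033, 0.003, -0.001]
contact_force: [0.7, -0.0, -4.7]
finger_gap: 0.563
grip_force: 49.7
```

Call:
apply_moves:
  rows:
    - [-0.08, -0.5, 0, 0, 0, -0.04, -0.6]
    - [-0.08, -0.9, 0, 0, 0, -0.04, -0.6]
    - [-0.08, -0.9, 0, 0, 0, -0.04, -0.6]
    - [-0.08, -0.9, 0, 0, 0, -0.04, -0.6]
    - [-0.08, -0.9, 0, 0, 0, -0.04, -0.6]

```text
t: 40.75
eef_pos: [0.5222, 0.1206, 0.0836]
tool_rot: [0.999, -0.048, -0.001, -0.0]
contact_force: [0.5, 0.1, -5.0]
finger_gap: 0.563
grip_force: 49.7
```

Call:
apply_moves:
  rows:
    - [-0.08, -0.9, 0, 0, 0, -0.04, -0.6]
    - [-0.08, -0.9, 0, 0, 0, -0.04, -0.6]
    - [-0.08, -0.8, 0, 0, 0, -0.04, -0.6]
    - [-0.11, -0.5, 0, 0, 0, -0.04, -0.6]
    - [0, -0.28, -0.2, 0, 0, -0.04, -0.6]

```text
t: 41.25
eef_pos: [0.5094, -0.0149, 0.0767]
tool_rot: [0.998, -0.064, -0.0, -0.0]
contact_force: [0.1, 1.1, -4.9]
finger_gap: 0.567
grip_force: 49.7
```

Call:
apply_moves:
  rows:
    - [0, 0, -0.6, 0, 0, 0, -0.6]
    - [0, 0, -0.4, 0, 0, 0, -0.6]
    - [0, 0, -0.25, 0, 0, 0, -0.6]
    - [0, 0, -0.13, 0, 0, 0, -0.6]
    - [0, 0, 0, 0, 0, 0, -0.6]

```text
t: 41.75
eef_pos: [0.5094, -0.0131, 0.0238]
tool_rot: [0.998, -0.062, -0.001, -0.0]
contact_force: [-11.5, 0.5, 16.0]
finger_gap: 0.561
grip_force: 49.9
```

Call:
apply_moves:
  rows:
    - [0, 0, 0, 0, 0, 0, -0.6]
    - [0, 0, 0, 0, 0, 0, 0.25]
    - [0, 0, 0, 0, 0, 0, 0.35]
    - [0, 0, 0, 0, 0, 0, 0.35]
    - [0, 0, 0.4, 0, 0, 0, 0.35]

```text
t: 42.25
eef_pos: [0.5082, -0.013, 0.0364]
tool_rot: [0.998, -0.063, -0.002, -0.0]
contact_force: [-1.1, -0.6, 0.1]
finger_gap: 0.677
grip_force: 0.0
```

Call:
apply_moves:
  rows:
    - [0, 0, 0.8, 0, 0, 0, 0.35]
    - [0, 0, 0.8, 0, 0, 0, 0.35]
    - [0, 0, 0.3, 0, 0, 0, 0.5]
    - [0, 0, 0, 0, 0, 0, 0.5]
    - [0, 0, 0, 0, 0, 0, 0.5]

```text
t: 42.75
eef_pos: [0.5092, -0.0133, 0.1129]
tool_rot: [0.998, -0.063, -0.001, -0.0]
contact_force: [-0.3, 0.2, -0.4]
finger_gap: 0.75
grip_force: 0.0
```

Run:
```python
from h import *
s=read_state();print(s['eef_pos'],s['tool_rot'],s['finger_gap'],s['contact_force'])
snap('wrist','wB')
for n in ['w4','wB']:
    im=cv2.imread(f'pics/{n}.png'); h=cv2.cvtColor(im,cv2.COLOR_BGR2HSV)
    g=cv2.inRange(h,(45,120,40),(80,255,255)); g[330:]=0
    M=cv2.moments(g,True); r=cv2.minAreaRect(cv2.findNonZero(g)); w=load(n)
    print(n,r,onz(w,M['m10']/M['m00'],M['m01']/M['m00'],.05))
    k=(im.max(2)<70).astype(np.uint8); print([ (np.flatnonzero(k[y,230:400])[[0,-1]]+230).tolist() for y in (180,200,220,240,260,270)])
```

```text
[ 0.50918164 -0.0133417   0.11289141] [ 9.98024827e-01 -6.28149525e-02 -8.27949020e-04 -2.01264786e-04] 0.7503237143777334 [-0.29431776  0.19615314 -0.44272005]
w4 ((318.0592041015625, 230.98155212402344), (35.28733444213867, 81.94503784179688), 1.123302698135376) [ 0.52728673 -0.01558805  0.05      ]
[[274, 364], [272, 366], [271, 366], [271, 365], [271, 364], [272, 362]]
wB ((324.5, 234.0), (82.0, 35.0), 90.0) [ 0.52450162 -0.01638554  0.05      ]
[[280, 369], [278, 372], [277, 373], [277, 372], [278, 371], [279, 369]]
```

Dispenser came back 2.8 mm short in x and ~0.02 rad off; a small regrip to mend it.

Call:
apply_moves:
  rows:
    - [0, 0, -0.5, 0, 0, 0, 0.4]
    - [0, 0, -0.7, 0, 0, 0, 0.4]
    - [0, 0, -0.6, 0, 0, 0, 0.4]
    - [0, 0, -0.4, 0, 0, 0, 0.4]
    - [0, 0, -0.1, 0, 0, 0, 0.4]
  newtons: 50

```text
t: 43.3
eef_pos: [0.5065, -0.0127, 0.0183]
tool_rot: [0.998, -0.063, -0.004, -0.001]
contact_force: [-0.6, -0.0, -0.2]
finger_gap: 0.699
grip_force: 0.0
```

Call:
apply_moves:
  rows:
    - [0, 0, 0, 0, 0, 0, 0.4]
    - [0, 0, 0, 0, 0, 0, 0.2]
    - [0, 0, 0, 0, 0, 0, -0.2]
    - [0, 0, 0, 0, 0, 0, -0.6]
    - [0, 0, 0, 0, 0, 0, -0.6]

```text
t: 43.8
eef_pos: [0.5107, -0.0138, 0.023]
tool_rot: [0.998, -0.063, 0.001, 0.0]
contact_force: [0.2, 0.3, 2.1]
finger_gap: 0.563
grip_force: 49.9
```

Call:
apply_moves:
  rows:
    - [0, 0, 0.2, 0, 0, 0, -0.6]
    - [0, 0, 0.2, 0, 0, 0, -0.6]
    - [0.07, 0.02, 0, 0, 0, -0.1, -0.6]
    - [0, 0, 0, 0, 0, 0, -0.6]
    - [0, 0, -0.2, 0, 0, 0, -0.6]

```text
t: 44.3
eef_pos: [0.5136, -0.0129, 0.0307]
tool_rot: [0.998, -0.07, 0.001, 0.0]
contact_force: [0.6, -0.6, -4.4]
finger_gap: 0.566
grip_force: 49.9
```

Call:
apply_moves:
  rows:
    - [0, 0, -0.12, 0, 0, 0, -0.6]
    - [0, 0, -0.03, 0, 0, 0, -0.6]
    - [0, 0, 0, 0, 0, 0, -0.6]
    - [0, 0, 0, 0, 0, 0, -0.6]
    - [0, 0, 0, 0, 0, 0, -0.6]

```text
t: 44.8
eef_pos: [0.5128, -0.0128, 0.0242]
tool_rot: [0.998, -0.07, 0.0, 0.0]
contact_force: [-0.5, -1.0, -5.8]
finger_gap: 0.562
grip_force: 49.9
```

Call:
apply_moves:
  rows:
    - [0, 0, 0, 0, 0, 0, 0.25]
    - [0, 0, 0, 0, 0, 0, 0.35]
    - [0, 0, 0, 0, 0, 0, 0.35]
    - [0, 0, 0, 0, 0, 0, 0.35]
    - [0, 0, 0.4, 0, 0, 0, 0.35]

```text
t: 45.3
eef_pos: [0.5109, -0.0123, 0.0387]
tool_rot: [0.998, -0.07, -0.002, -0.0]
contact_force: [0.1, 0.2, 0.2]
finger_gap: 0.677
grip_force: 0.0
```

Call:
apply_moves:
  rows:
    - [0, 0, 0.7, 0, 0, 0, 0.35]
    - [0, 0, 0.8, 0, 0, 0, 0.35]
    - [-0.07, -0.07, 0.35, 0, 0, 0.1, 0.5]
    - [0, 0, 0, 0, 0, 0, 0.5]
    - [0, 0, 0, 0, 0, 0, 0.5]

```text
t: 45.8
eef_pos: [0.5092, -0.0155, 0.1132]
tool_rot: [0.998, -0.063, -0.001, -0.0]
contact_force: [0.1, 0.1, -0.2]
finger_gap: 0.75
grip_force: 0.0
```

```bash
cat > cmp.py <<'E'
from h import *
import sys
s=read_state();print(s['eef_pos'],s['tool_rot'],s['finger_gap'],s['contact_force'])
n2=sys.argv[1]; snap('wrist',n2)
for n in ['w4',n2]:
    im=cv2.imread(f'pics/{n}.png'); h=cv2.cvtColor(im,cv2.COLOR_BGR2HSV)
    g=cv2.inRange(h,(45,120,40),(80,255,255)); g[330:]=0
    M=cv2.moments(g,True); r=cv2.minAreaRect(cv2.findNonZero(g)); w=load(n)
    a=.5*np.arctan2(2*M['mu11'],M['mu20']-M['mu02'])
    print(n,r,a,onz(w,M['m10']/M['m00'],M['m01']/M['m00'],.05))
E
python3 cmp.py wC
```

```text
[ 0.5092368  -0.01554     0.11321774] [ 9.98017590e-01 -6.29330192e-02 -5.58698021e-04 -1.17794478e-04] 0.7504346771993262 [ 0.0769207   0.0943053  -0.23212049]
w4 ((318.0592041015625, 230.98155212402344), (35.28733444213867, 81.94503784179688), 1.123302698135376) -1.5546406424775432 [ 0.52728673 -0.01558805  0.05      ]
wC ((319.0, 231.0), (82.0, 36.0), 90.0) -1.5596858220697625 [ 0.52659366 -0.01574356  0.05      ]
```

Dispenser now within 1 px of its original view. Fetch the stapler.

Call:
apply_moves:
  rows:
    - [0.02, 0.95, 0, 0, 0, 0.04, 0.3]
    - [0.02, 0.95, 0, 0, 0, 0.04, 0.3]
    - [0.03, 0.95, 0, 0, 0, 0.04, 0.1]
    - [0.03, 0.95, 0, 0, 0, 0.04, 0.1]
    - [0.03, 0.95, 0, 0, 0, 0.04, 0.1]

```text
t: 46.35
eef_pos: [0.5137, 0.1758, 0.1121]
tool_rot: [0.999, -0.048, -0.002, 0.0]
contact_force: [1.3, 0.1, 0.3]
finger_gap: 0.548
grip_force: 0.0
```

Call:
apply_moves:
  rows:
    - [0.03, 0.95, 0, 0, 0, 0.04, 0.1]
    - [0.03, 0.95, 0, 0, 0, 0.04, 0.1]
    - [0.03, 0.95, 0, 0, 0, 0.04, 0.1]
    - [0.03, 0.95, 0, 0, 0, 0.04, 0.1]
    - [0, 0.9, 0, 0, 0, 0.04, 0.1]

```text
t: 46.85
eef_pos: [0.5185, 0.3636, 0.1117]
tool_rot: [0.999, -0.033, -0.002, 0.001]
contact_force: [-0.1, 0.6, 0.5]
finger_gap: 0.555
grip_force: 0.0
```

Call:
apply_moves:
  rows:
    - [0, 0, 0, 0, 0, 0, 0.1]
    - [0, 0, -0.6, 0, 0, 0, 0.1]
    - [0, 0, -0.8, 0, 0, 0, 0.1]
    - [0, 0, -0.6, 0, 0, 0, 0.1]
    - [0, 0, -0.22, 0, 0, 0, 0.1]
  newtons: 25

```text
t: 47.35
eef_pos: [0.5167, 0.3601, 0.0206]
tool_rot: [0.999, -0.033, -0.004, 0.002]
contact_force: [-0.2, -0.0, -0.0]
finger_gap: 0.553
grip_force: 0.0
```

Call:
apply_moves:
  rows:
    - [0, 0, 0, 0, 0, 0, 0.1]
    - [0, 0, 0, 0, 0, 0, -0.2]
    - [0, 0, 0, 0, 0, 0, -0.6]
    - [0, 0, 0, 0, 0, 0, -1]
    - [0, 0, 0, 0, 0, 0, -1]

```text
t: 47.85
eef_pos: [0.5205, 0.3626, 0.0264]
tool_rot: [0.999, -0.033, 0.001, -0.0]
contact_force: [0.7, -2.6, 0.2]
finger_gap: 0.227
grip_force: 1.1
```

Call:
apply_moves:
  rows:
    - [0, 0, 0, 0, 0, 0, -1]
    - [0, 0, 0.4, 0, 0, 0, -1]
    - [0, 0, 0.5, 0, 0, 0, -1]
    - [0, 0, 0.5, 0, 0, 0, -1]
    - [0, 0, 0, 0, 0, 0, -1]

```text
t: 48.35
eef_pos: [0.5221, 0.3636, 0.0854]
tool_rot: [0.999, -0.033, 0.003, -0.001]
contact_force: [0.8, 0.4, -2.2]
finger_gap: 0.219
grip_force: 25.0
```

Call:
apply_moves:
  rows:
    - [-0.08, -0.5, 0, 0, 0, 0.1, -1]
    - [-0.08, -0.95, 0, 0, 0, 0.15, -1]
    - [-0.08, -0.95, 0, 0, 0, 0.15, -1]
    - [-0.08, -0.95, 0, 0, 0, 0.15, -1]
    - [-0.08, -0.95, 0, 0, 0, 0.15, -1]

```text
t: 48.85
eef_pos: [0.5027, 0.189, 0.0805]
tool_rot: [1.0, 0.02, -0.001, 0.0]
contact_force: [0.4, -0.0, -2.9]
finger_gap: 0.218
grip_force: 25.0
```

Call:
apply_moves:
  rows:
    - [-0.08, -0.95, 0, 0, 0, 0.15, -1]
    - [-0.08, -0.95, 0, 0, 0, 0.14, -1]
    - [-0.08, -0.6, 0, 0, 0, 0, -1]
    - [0, -0.25, -0.2, 0, 0, 0, -1]
    - [0, 0, -0.5, 0, 0, 0, -1]

```text
t: 49.35
eef_pos: [0.4958, 0.0794, 0.054]
tool_rot: [0.999, 0.04, 0.002, 0.0]
contact_force: [0.4, 0.3, -2.6]
finger_gap: 0.214
grip_force: 25.0
```

Call:
apply_moves:
  rows:
    - [0, 0, -0.4, 0, 0, 0, -1]
    - [0, 0, -0.25, 0, 0, 0, -1]
    - [0, 0, -0.12, 0, 0, 0, -1]
    - [0, 0, 0, 0, 0, 0, -1]
    - [0, 0, 0, 0, 0, 0, -1]

```text
t: 49.85
eef_pos: [0.4942, 0.0809, 0.0229]
tool_rot: [0.999, 0.042, -0.0, -0.0]
contact_force: [-3.1, 0.8, 4.6]
finger_gap: 0.213
grip_force: 25.0
```

Call:
apply_moves:
  rows:
    - [0, 0, -0.01, 0, 0, 0, -0.6]
    - [0, 0, 0, 0, 0, 0, -0.2]
    - [0, 0, 0, 0, 0, 0, 0.1]
    - [0, 0, 0, 0, 0, 0, 0.1]
    - [0, 0, 0.4, 0, 0, 0, 0.1]

```text
t: 50.35
eef_pos: [0.4925, 0.0806, 0.0365]
tool_rot: [0.999, 0.041, -0.002, -0.0]
contact_force: [-0.2, 1.1, 0.3]
finger_gap: 0.538
grip_force: 0.0
```

Call:
apply_moves:
  rows:
    - [0.3, 0, 0.8, 0, 0, -0.12, 0.4]
    - [0.3, -0.5, 0.9, 0, 0, -0.12, 1]
    - [0.3, -0.5, 0.9, 0, 0, -0.12, 1]
    - [0.3, -0.5, 0.9, 0, 0, -0.12, 1]
    - [0.2, -0.5, 0.9, 0, 0, -0.07, 1]

```text
t: 50.85
eef_pos: [0.5509, -0.0003, 0.2158]
tool_rot: [1.0, -0.0, 0.0, 0.0]
contact_force: [0.6, -0.3, 0.7]
finger_gap: 0.962
grip_force: 0.0
```

Call:
apply_moves:
  rows:
    - [0, 0, 0.9, 0, 0, 0, 1]
    - [0, 0, 0.9, 0, 0, 0, 1]
    - [0, 0, 0.45, 0, 0, 0, 1]
    - [0, 0, 0, 0, 0, 0, 1]
    - [0, 0, 0, 0, 0, 0, 1]

```text
t: 51.35
eef_pos: [0.5502, 0.0005, 0.3033]
tool_rot: [1.0, 0.0, -0.0, -0.0]
contact_force: [-0.3, 0.2, -1.0]
finger_gap: 0.999
grip_force: 0.0
```

Run:
```python
from h import *
s=read_state();print(s['eef_pos'],s['tool_rot'],s['finger_gap'],s['contact_force'])
snap('wrist','wD')
a,b=cv2.imread('pics/w1.png'),cv2.imread('pics/wD.png')
w1,wD=load('w1'),load('wD'); print(np.array(w1['world_from_camera'])[:3,3],np.array(wD['world_from_camera'])[:3,3])
def blob(im,w,z,win):
    x0,y0,x1,y1=win; g=im[y0:y1,x0:x1]
    k=(g.max(2)<62).astype(np.uint8); n,l,st,ce=cv2.connectedComponentsWithStats(k); i=1+st[1:,4].argmax()
    c=ce[i]+[x0,y0]; r=cv2.minAreaRect(cv2.findNonZero((l==i).astype(np.uint8))); M=cv2.moments((l==i).astype(np.uint8),True)
    return st[i].tolist(),c.round(1),onz(w,*c,z).round(4),round(.5*np.arctan2(2*M['mu11'],M['mu20']-M['mu02']),3)
for im,w in((a,w1),(b,wD)):
    print('stap',blob(im,w,.03,(225,180,285,320))); print('disp',blob(im,w,.04,(295,180,380,330)))
    h=cv2.cvtColor(im,cv2.COLOR_BGR2HSV); r=cv2.inRange(h,(0,120,50),(18,255,255)); r[:, :350]=0; r[320:]=0
    M=cv2.moments(r,True); print('glue',onz(w,M['m10']/M['m00'],M['m01']/M['m00'],.05).round(4))
    g=cv2.inRange(h,(45,120,40),(80,255,255));g[330:]=0; M=cv2.moments(g,True); print('roll',onz(w,M['m10']/M['m00'],M['m01']/M['m00'],.05).round(4))
    # handle: bright rows in column strip
    br=(im.min(2)>195); print('handle rows',[ (np.flatnonzero(br[140:185,x])+140)[[0,-1]].tolist() if br[140:185,x].any() else None for x in (300,340,370)])
T=cv2.phaseCorrelate(np.float32(cv2.cvtColor(a,6)[60:180,260:410]),np.float32(cv2.cvtColor(b,6)[60:180,260:410])); print('handle shift px',T)
```

```text
[5.50157314e-01 4.85694938e-04 3.03329949e-01] [ 9.99999944e-01  1.87578600e-04 -2.67659098e-04 -7.76568023e-05] 0.9987760261543068 [-0.28287351  0.22744342 -1.02853061]
[6.19133387e-01 6.10661796e-04 4.73854827e-01] [6.19862832e-01 2.94591712e-04 4.73093657e-01]
stap ([10, 12, 42, 118, 3102], array([255.6, 250.6]), array([0.4964, 0.0746, 0.03  ]), np.float64(1.438))
disp ([7, 8, 66, 134, 5008], array([333. , 257.4]), array([ 0.4914, -0.0106,  0.04  ]), np.float64(-1.383))
glue [ 0.5002 -0.0861  0.05  ]
roll [ 0.527  -0.0166  0.05  ]
handle rows [[162, 166], [163, 167], [164, 168]]
stap ([8, 14, 43, 118, 3108], array([254.6, 252.3]), array([0.4954, 0.0753, 0.03  ]), np.float64(1.434))
disp ([7, 9, 66, 135, 5021], array([333.1, 259.1]), array([ 0.4907, -0.0112,  0.04  ]), np.float64(-1.391))
glue [ 0.4977 -0.0881  0.05  ]
roll [ 0.5265 -0.0166  0.05  ]
handle rows [[163, 167], [164, 168], [165, 169]]
handle shift px ((-0.05915029322788712, 0.9099049835900033), 0.8956206031375461)
```

Run:
```python
from h import *
a,b=[cv2.cvtColor(cv2.imread(f'pics/{n}.png'),6).astype(np.float32) for n in('w1','wD')]
def tm(x0,y0,x1,y1):
    r=cv2.matchTemplate(b[y0-8:y1+8,x0-8:x1+8],a[y0:y1,x0:x1],cv2.TM_CCOEFF_NORMED); _,v,_,l=cv2.minMaxLoc(r); return np.array(l)-8,round(v,3)
print('glue',tm(388,232,432,285),'stap',tm(230,188,280,312),'disp',tm(300,185,370,325),'box',tm(190,60,480,130),'pad tray',tm(520,110,638,205))
close_job()
```

```text
glue (array([0, 4]), 0.977) stap (array([-1,  2]), 0.994) disp (array([0, 2]), 0.994) box (array([0, 1]), 0.988) pad tray (array([0, 2]), 0.988)
the job is handed in; nothing more can be done
```

The job is handed in: the stamp stands face down in the middle of the ink pad, the drawer is shut with the correction tape still inside, and the stapler, tape dispenser and glue stick are back upright within about 3 mm of where they stood. That took about 51 s; the result of the judging has not been shown to me.

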